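Lean the washed tools in the drip stand

TASK

Take the blue carton out of the drip stand and stand it upright on the bench, and set the two washed tools to drain in the stand: the ratchet with its head down and the combination spanner with its closed ring end down, each with its foot on the stand's base against the yellow stop and its upper end leaning on the back plate, side by side without touching each other. Leave everything else on the bench where it is.

Things in the scene. Friction and masses are not known exactly. Their poses are not given: they have to be found in the camera images.
- stand: fixed grey drip stand 180 (x) x 200 (y) mm; origin: centre of underside; x points level from front stop to back plate, z up. Base 6 mm thick. Yellow stop bar across the full width: 12 mm thick, top at z 26 mm, inner face x = -75 mm. Upright back plate across the full width: inner face x = +70 mm, top bead at z 171 mm. Side rims 22 mm high, inner faces y = +-96 mm.
- stop (a point): middle of the stop's inner face, at the height of the stand's base plate top (6 mm above the bench)
- wall (a point): middle of the back plate's inner face, at the height of the stand's base plate top
- carton: blue carton 80 (x) x 60 (y) x 60 (z) mm, 0.15 kg, standing in the drip stand at the start; origin at the centre of its underside, z up. Pinch it across its 60 mm width.
- ratchet: ratchet handle with black grip and steel head, 196 mm long, about 0.3 kg. It lies along its y: grip end y = +98 mm, head (a disc of radius 17 mm, 22 mm thick, about y = -81 mm) ending at y = -98 mm. Origin: mid length, on the underside; z up as it lies. Grip (y = -6 to +98 mm): 24 mm wide, z = 0 to 19 mm.
- ratchet_foot (a point): end of the ratchet's head (y = -98 mm, z = 10 mm in the ratchet's frame)
- ratchet_tip (a point): end of the ratchet's black grip (y = +98 mm, z = 10 mm)
- spanner: steel combination spanner 208 mm long, 0.18 kg, lying flat along its own y: closed ring (32 mm wide, 12 mm thick) ends at y = -104 mm, open jaw (36 mm wide, 10 mm thick) ends at y = +104 mm. Origin: mid length, on the underside; z up as it lies. The shank between is 14 mm wide, z = 1 to 9 mm.
- spanner_foot (a point): end of the spanner's ring (y = -104 mm, z = 6 mm in the spanner's frame)
- spanner_tip (a point): end of the spanner's open jaw (y = +104 mm, z = 6 mm)
- spray_can: bystander: tall white and red spray can, 66 mm across, 215 mm high; origin at the centre of its underside
- oil_can: bystander: red oil can with a thin spout, 98 (x) x 64 (y) x 161 mm; origin at the centre of its underside
- grease_tin: bystander: green tin with grey lid, 70 mm across, 39 mm high; origin at the centre of its underside
- tape_roll: bystander: roll of black tape lying flat, 66 mm across, 19 mm high; origin at the centre of its underside
- screwdriver_red: bystander: red screwdriver lying along its own y, 26 x 200 x 24 mm; origin at the centre of its underside
- gauge_case: bystander: black flat case 55 (x) x 170 (y) x 22 mm; origin at the centre of its underside
- float_cover: bystander: grey cast cover 60 x 74 x 24 mm; origin at the centre of its underside
Not all that is in view belongs to the job. There is more than one size of the carton; the job needs the middle-sized.

How it is judged:
By the outcome, as a careful person would: the job done as asked, in the order asked, and still so for the second after the job is handed in, with the robot touching nothing.
It also fails if it takes over 72 s, if anything falls off the work surface, if the arm or the gripper's body presses on something with over 40 N, if the wrist force passes 120 N, or if a joint passes its speed limit or range.

ROBOT

A 6-joint arm with a two-finger parallel gripper is mounted at the origin on a cart in front of the work surface, level with it; the furniture and walls round the work are solid. World frame = base frame: x ahead of the robot, y to its left, z up, the work surface at z = 0. Lengths are in m, angles in rad, forces in N, time in s.
With the tool pointing down it reaches from about 0.275 to 0.875 m from the base axis. Payload 12.5 kg.
Tool frame: the origin (TCP) lies between the finger pads; the fingertips stand 19 mm ahead of it and the grasp point (between the pads) is the TCP (manip.tip_extent is the distance from the TCP to the fingertips, in m); z points along the fingers, y is the line along which they close (so a half turn about z gives the same grasp; the last joint's range is limited). The gripper opens to 85 mm and grips with 20 to 120 N. Pads are 22 mm wide; open, the fingers measure 114 mm over their backs; the gripper's body (76 mm by 85 mm) begins 54 mm behind the grasp point. The pads swing forward as they close: fully open they stand 13 mm farther back than shut.
Start: joints at [1.23, 0.351, 1.652, -0, 1.139, -0.085], TCP at [0.139, 0.532, 0.25] pointing down, gripper open.
Joint ranges: [-2.75, 2.75], [-0.79, 2.1], [0.01, 2.65], [-1.57, 4.71], [0.07, 3.14], [-2.87, 2.87]. Speed limits (rad/s): [2.22, 2.22, 2.79, 3.14, 3.14, 3.14].

INTERFACE

Orientations are given as a unit quaternion [w, x, y, z].
In Python, from plant import manip gives the robot as it stands. The module is installed in compiled form; this text tells all that it offers.
- The arm moves only by the tool step_arm, never from a script. Its argument "moves" is a list of rows, each an object of numbers: "jaw": the opening, from 0 (shut) to 1 (fully open); "tx", "ty", "tz": the shift along the world's x, y, z as a fraction of full scale; "rx", "ry", "rz": the turn, a rotation vector about the world's x, y, z as a fraction of full scale. A call has 1 to 10 rows; each row shifts and turns the commanded pose from where the row before left it; what a row does not reach is not made up. Full scale, the value 1, is 500 mm for a shift and pi rad for a turn. A row lasts 1/12 s, in which the tool goes at most 41.7 mm and 7.16 degrees, less where a joint would pass 70% of its speed; a pose out of reach is approached as far as the arm can. A call with a number of a shift or a turn outside -1 to 1 is refused whole. A call with a gripper value outside its range is refused whole. The fingers move at their own pace and stop on an object; the grip force is fixed at half the most. Time passes only in rows, so rows that do not move let the fingers close. It gives the time, the measured TCP pose, the force, the opening and the grip force at its end, in the units of the state.
- manip.sense(): the state, without advancing time (a new reading comes with each control period).
- manip.get_image(name): name is "side" or "top"; returns a dict with "frame" (400x640x3 uint8, red, green, blue), "z_map" (400x640 float32, m along the optical axis (not along the pixel's ray), 0 where there is no reading), "camera_matrix" (3x3 intrinsics, pixels), "cam_to_world" (4x4, takes a point from camera to world coordinates). Camera axes: x right, y up, looking along -z (the intrinsics and any distortion apply to the point x, -y, -z); pixel columns grow to the right and rows downward; lengths in m; the calibration is good to about 2 mm. A picture is of the moment at which its call begins.
- manip.sign_off(): hands the job in; it is judged then, once.
The state is a dict: "time_s": time; "q": joint angles; "joint_vel": joint speeds; "joint_efforts": joint torques, N m; "eef_pos": TCP position; "tcp_rot": TCP orientation; "contact_force": force on the tool from outside, world axes, zero at the start; "torque": the same for the moment, N m; "finger_gap": opening from 0.0 (shut) to 1.0 (fully open); "finger_force": force on a finger pad.
Only numpy, scipy, OpenCV 4.12 (cv2) and the standard library are available. Lean on these libraries where they do the work, as an engineer would, in place of code of your own. Each camera call takes 0.05 s, during which the arm holds its last target. There are 200 camera calls.

## Working session

There is one attempt and no reset: what is moved stays moved. The work goes in short steps, Python scripts to look and compute and a tool call to move; the robot and the scene stay as the last step left them, time stands still between calls to the robot, and variables do not carry over. Pictures are saved under pics/ and viewed, at most 10 in all, crops included, and the job is handed in when it is done.

Besides the shell and the picture viewer there is one more tool, called after "Call:" as name(argument=value, ...), one argument or row to a line, values as JSON. step_arm: Moves the arm, as the interface text tells. Shift numbers are shares of 500 mm and turn numbers shares of pi rad, none past 1 either way. Its arguments: {"type":"object","properties":{"moves":{"type":"array"}},"required":["moves"]}

```bash
mkdir -p pics; cat > h.py <<'E'
import numpy as np, cv2
from plant import manip
def grab(n):
    d=manip.get_image(n); K=np.array(d['camera_matrix']);T=np.array(d['cam_to_world']);z=np.array(d['z_map'])
    v,u=np.mgrid[0:400,0:640]
    P=np.stack([(u-K[0,2])/K[0,0]*z,-(v-K[1,2])/K[1,1]*z,-z],-1)@T[:3,:3].T+T[:3,3]
    P[z==0]=np.nan
    return d['frame'],P,K,T
def save(n,f): cv2.imwrite('pics/'+n,cv2.cvtColor(f,cv2.COLOR_RGB2BGR))
E
python3 - <<'E'
from h import *
for n in('top','side'):
    f,P,K,T=grab(n); save(n+'0.png',f); np.savez(n+'0.npz',f=f,P=P,K=K,T=T); print(n,T.round(3).tolist(),K.tolist(),np.isfinite(P[...,0]).mean())
s=manip.sense();print(s)
E
```

```text
top [[0.006, 0.995, -0.099, 0.43], [-1.0, 0.003, -0.022, -0.064], [-0.021, 0.099, 0.995, 1.198], [0.0, 0.0, 0.0, 1.0]] [[363.83227849464066, 0.0, 320.7110435525849], [0.0, 363.83227849464066, 203.2752369770214], [0.0, 0.0, 1.0]] 0.99614453125
side [[0.982, -0.122, 0.146, 0.751], [0.19, 0.577, -0.795, -1.318], [0.013, 0.808, 0.589, 0.987], [0.0, 0.0, 0.0, 1.0]] [[383.32817481567986, 0.0, 323.48352435801365], [0.0, 383.32817481567986, 206.874877603794], [0.0, 0.0, 1.0]] 0.97420703125
{'time_s': 0.1, 'q': array([ 1.23039422e+00,  3.51165798e-01,  1.65235256e+00, -1.46701395e-05,
        1.13912086e+00, -8.46335813e-02]), 'joint_vel': array([-0.0012516 , -0.00048011, -0.00212642, -0.00120815, -0.00010032,
        0.00089374]), 'joint_efforts': array([ 6.47891975e-04, -5.06821883e+01, -2.91879326e+01, -2.31466965e-04,
        2.68246702e-03,  7.72727674e-06]), 'eef_pos': array([0.13904641, 0.53184401, 0.24982418]), 'tcp_rot': array([-1.03860892e-04,  1.27532905e-01,  9.91834202e-01, -5.12914898e-04]), 'contact_force': array([-0.21935882,  0.96105728, -0.70590683]), 'torque': array([-0.04832839,  0.02789377, -0.02050154]), 'finger_force': 0.0, 'finger_gap': 0.9996058800562881}
```

View pics/top0.png

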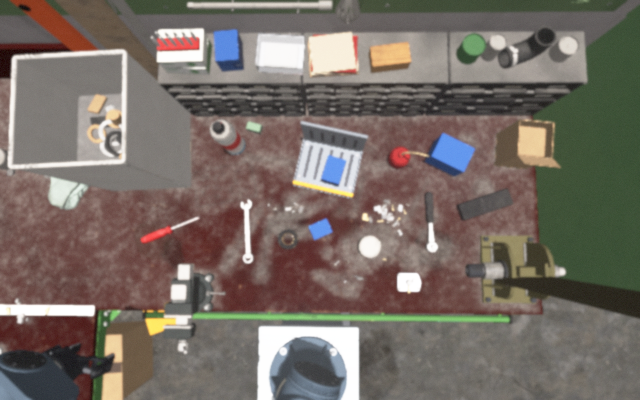

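View pics/side0.png

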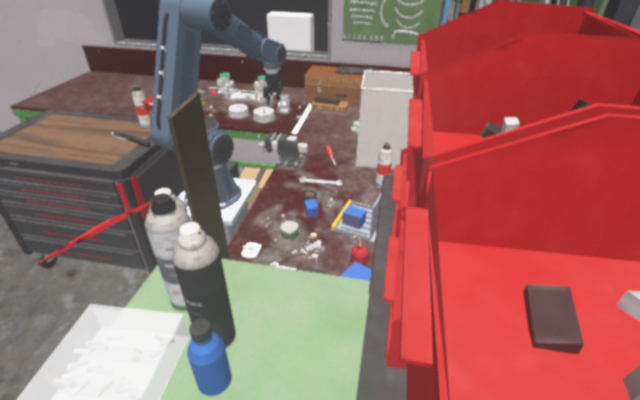

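The top view shows the stand at about (330,160) with the middle carton at (333,170). The ratchet is at (431,222) with its head at (432,246), and the spanner is at (248,232) with its ring at (248,259). The side view shows the same layout from the right: carton (355,215), spanner (320,181), spray can (385,160) and oil can (360,253).

```bash
cat > m.py <<'E'
from h import *
d=np.load('top0.npz');f,P=d['f'],d['P']
hsv=cv2.cvtColor(f,cv2.COLOR_RGB2HSV);H,S,V=[hsv[...,i].astype(int) for i in range(3)]
def rect(n,m,box):
    u0,v0,u1,v1=box;w=np.zeros_like(m);w[v0:v1,u0:u1]=1;m=m&w&np.isfinite(P[...,0])
    nn,l,st,_=cv2.connectedComponentsWithStats(m.astype(np.uint8));k=1+st[1:,4].argmax();m=l==k
    p=P[m];r=cv2.minAreaRect((p[:,:2]*1000).astype(np.float32));b=cv2.boxPoints(r)
    print(n,m.sum(),'c',np.round(r[0]),'size',np.round(r[1]),'z',np.percentile(p[:,2],[5,50,95]).round(3),'box',b.round().tolist());return m
B=(H>100)&(H<125)&(S>120)
Z=P[...,2]
rect('carton',B&(Z>.05),(295,120,370,197));rect('big',B,(425,130,480,180));rect('small',B,(300,215,340,245))
rect('stop',(H>20)&(H<35)&(S>120),(285,170,365,200))
rect('stand',(Z>.006),(285,118,372,200))
rect('back',(Z>.15),(285,118,372,200))
rect('spanner',(S<70)&(V>110),(235,195,260,270))
rect('rat',((S<70)&(V>110))|(V<60),(420,185,442,255))
rect('ratgrip',(V<60),(420,185,442,255))
rect('rathead',((S<70)&(V>130)),(420,215,442,255))
for n,b in dict(can=(205,115,245,158),oil=(385,140,428,172),tape=(275,228,300,250),grease=(355,232,385,260),cover=(393,268,425,295),gauge=(455,185,515,220)).items(): rect(n,Z>.012,b)
print('bench',np.nanmedian(Z[255:300,270:350]),'shelf',P[60,300],P[112,300],P[125,340],P[95,340],'lft',P[150,180],P[100,130])
big=cv2.resize(f[110:275,200:460],None,fx=3,fy=3,interpolation=cv2.INTER_CUBIC);save('crop.png',big)
E
python3 m.py
```

```text
carton 422 c [650. -77.] size [54. 79.] z [0.062 0.066 0.069] box [[604.0, -91.0], [679.0, -115.0], [695.0, -64.0], [620.0, -39.0]]
big 1170 c [ 701. -446.] size [111.  85.] z [0.039 0.083 0.086] box [[639.0, -477.0], [715.0, -515.0], [764.0, -415.0], [688.0, -378.0]]
small 281 c [465. -37.] size [46. 62.] z [0.043 0.046 0.05 ] box [[431.0, -18.0], [456.0, -74.0], [498.0, -56.0], [473.0, 1.0]]
stop 152 c [595. -43.] size [197.   9.] z [0.022 0.026 0.03 ] box [[569.0, -138.0], [578.0, -140.0], [621.0, 53.0], [612.0, 55.0]]
stand 3015 c [670. -59.] size [201. 170.] z [0.006 0.032 0.169] box [[565.0, -138.0], [731.0, -175.0], [776.0, 20.0], [609.0, 58.0]]
back 338 c [748. -77.] size [199.  11.] z [0.153 0.169 0.173] box [[720.0, -172.0], [731.0, -175.0], [776.0, 19.0], [765.0, 21.0]]
spanner 1126 c [463. 206.] size [228.  81.] z [-0.004  0.     0.011] box [[348.0, 244.0], [350.0, 163.0], [578.0, 168.0], [576.0, 249.0]]
rat 1044 c [ 498. -397.] size [ 71. 228.] z [-0.004 -0.     0.021] box [[384.0, -431.0], [612.0, -435.0], [613.0, -364.0], [385.0, -360.0]]Traceback (most recent call last):
  File "m.py", line 17, in <module>
    rect('ratgrip',(V<60),(420,185,442,255))
    ~~~~^^^^^^^^^^^^^^^^^^^^^^^^^^^^^^^^^^^^
  File "m.py", line 6, in rect
    nn,l,st,_=cv2.connectedComponentsWithStats(m.astype(np.uint8));k=1+st[1:,4].argmax();m=l==k
                                                                       ~~~~~~~~~~~~~~~^^
ValueError: attempt to get argmax of an empty sequence
```

```bash
python3 - <<'E'
s=open('m.py').read()
a=s.index("rect('spanner'");b=s.index("for n,b in")
s=s[:a]+"""Zb=cv2.medianBlur(np.nan_to_num(Z).astype(np.float32),3)
ms=rect('spanner',(V>125)&(S<90)&(Zb>.003),(235,195,260,270))
mr=rect('rat',Zb>.008,(415,180,445,255))
for n,m in(('sp',ms),('ra',mr)):
    p=P[m];c=p[:,:2].mean(0);w=np.linalg.svd(p[:,:2]-c,full_matrices=0)[2][0];t=(p[:,:2]-c)@w;e=(p[:,:2]-c)@np.array([-w[1],w[0]])
    print(n,c,w,t.min(),t.max());
    for k in np.arange(-.1,.1,.02):
        q=(t>k)&(t<k+.02)
        if q.sum(): print(k.round(2),e[q].mean().round(4),(e[q].max()-e[q].min()).round(3),np.median(p[q,2]).round(3),(c+w*(k+.01)).round(3))
"""+s[b:]
s=s.replace("rect(n,Z>.012,b)","rect(n,Z>.012,b)")
open('m.py','w').write(s)
E
python3 m.py
```

```text
carton 422 c [650. -77.] size [54. 79.] z [0.062 0.066 0.069] box [[604.0, -91.0], [679.0, -115.0], [695.0, -64.0], [620.0, -39.0]]
big 1170 c [ 701. -446.] size [111.  85.] z [0.039 0.083 0.086] box [[639.0, -477.0], [715.0, -515.0], [764.0, -415.0], [688.0, -378.0]]
small 281 c [465. -37.] size [46. 62.] z [0.043 0.046 0.05 ] box [[431.0, -18.0], [456.0, -74.0], [498.0, -56.0], [473.0, 1.0]]
stop 152 c [595. -43.] size [197.   9.] z [0.022 0.026 0.03 ] box [[569.0, -138.0], [578.0, -140.0], [621.0, 53.0], [612.0, 55.0]]
stand 3015 c [670. -59.] size [201. 170.] z [0.006 0.032 0.169] box [[565.0, -138.0], [731.0, -175.0], [776.0, 20.0], [609.0, 58.0]]
back 338 c [748. -77.] size [199.  11.] z [0.153 0.169 0.173] box [[720.0, -172.0], [731.0, -175.0], [776.0, 19.0], [765.0, 21.0]]
spanner 328 c [457. 204.] size [203.  31.] z [0.004 0.009 0.014] box [[355.0, 214.0], [357.0, 183.0], [559.0, 195.0], [557.0, 226.0]]
rat 398 c [ 491. -392.] size [ 32. 191.] z [0.011 0.018 0.024] box [[395.0, -407.0], [586.0, -408.0], [587.0, -376.0], [396.0, -375.0]]
sp [0.45520401 0.20456388] [-0.9982868
[... 1298 characters left out ...]
, 38.0], [463.0, 101.0]]
grease 388 c [ 409. -193.] size [66. 68.] z [0.034 0.038 0.042] box [[376.0, -159.0], [376.0, -227.0], [442.0, -227.0], [442.0, -158.0]]
cover 72 c [ 295. -314.] size [39. 47.] z [0.013 0.019 0.025] box [[265.0, -318.0], [304.0, -344.0], [325.0, -311.0], [286.0, -285.0]]
gauge 918 c [ 547. -568.] size [ 55. 172.] z [0.017 0.022 0.026] box [[494.0, -495.0], [549.0, -658.0], [600.0, -641.0], [546.0, -478.0]]
bench -0.000839772703948749 shelf [0.88782005 0.01107448 0.30731265] [0.85144609 0.03265287 0.02616381] [ 8.15308999e-01 -1.01022496e-01 -4.39663750e-05] [ 0.84958276 -0.09560966  0.17275849] lft [0.70786846 0.40457846 0.08508747] [0.75466195 0.4050288  0.3789754 ]
```

View pics/crop.png

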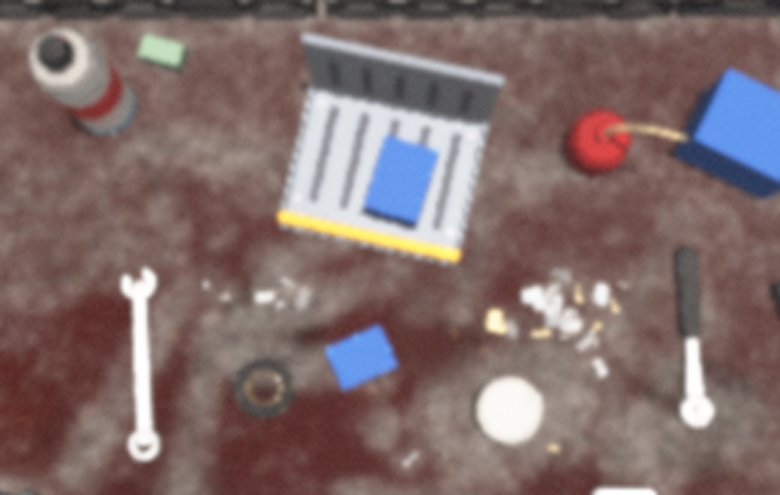

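The crop shows the carton in the stand at crop pixel (402,180), about (650,-77) mm. Both tools lie with their foot ends toward the robot: ring at (143,445) and ratchet head at (697,410). The bench left of the stand, around (0.64, 0.14), is free, so the carton goes there. Moving over the carton now.

Call:
step_arm(
  moves=[
    {"jaw":1,"tx":0.051,"ty":-0.061,"rz":-0.0017},
    {"jaw":1,"tx":0.051,"ty":-0.061,"rz":-0.0017},
    {"jaw":1,"tx":0.051,"ty":-0.061,"rz":-0.0017},
    {"jaw":1,"tx":0.051,"ty":-0.061,"rz":-0.0017},
    {"jaw":1,"tx":0.051,"ty":-0.061,"rz":-0.0017},
    {"jaw":1,"tx":0.051,"ty":-0.061,"rz":-0.0017},
    {"jaw":1,"tx":0.051,"ty":-0.061,"rz":-0.0017},
    {"jaw":1,"tx":0.051,"ty":-0.061,"rz":-0.0017},
    {"jaw":1,"tx":0.051,"ty":-0.061,"rz":-0.0017},
    {"jaw":1,"tx":0.051,"ty":-0.061,"rz":-0.0017},
  ],
)

```text
$.moves[0]: bad value
```

Call:
step_arm(
  moves=[
    {"jaw":1,"tx":0.051,"ty":-0.061},
    {"jaw":1,"tx":0.051,"ty":-0.061},
    {"jaw":1,"tx":0.051,"ty":-0.061},
    {"jaw":1,"tx":0.051,"ty":-0.061},
    {"jaw":1,"tx":0.051,"ty":-0.061},
    {"jaw":1,"tx":0.051,"ty":-0.061},
    {"jaw":1,"tx":0.051,"ty":-0.061},
    {"jaw":1,"tx":0.051,"ty":-0.061},
    {"jaw":1,"tx":0.051,"ty":-0.061},
    {"jaw":1,"tx":0.051,"ty":-0.061},
  ],
)

```text
$.moves[0]: bad value
```

Call:
step_arm(
  moves=[
    {"jaw":1,"tx":0.051,"ty":-0.061,"tz":0,"rx":0,"ry":0,"rz":-0.0017},
    {"jaw":1,"tx":0.051,"ty":-0.061,"tz":0,"rx":0,"ry":0,"rz":-0.0017},
    {"jaw":1,"tx":0.051,"ty":-0.061,"tz":0,"rx":0,"ry":0,"rz":-0.0017},
    {"jaw":1,"tx":0.051,"ty":-0.061,"tz":0,"rx":0,"ry":0,"rz":-0.0017},
    {"jaw":1,"tx":0.051,"ty":-0.061,"tz":0,"rx":0,"ry":0,"rz":-0.0017},
    {"jaw":1,"tx":0.051,"ty":-0.061,"tz":0,"rx":0,"ry":0,"rz":-0.0017},
    {"jaw":1,"tx":0.051,"ty":-0.061,"tz":0,"rx":0,"ry":0,"rz":-0.0017},
    {"jaw":1,"tx":0.051,"ty":-0.061,"tz":0,"rx":0,"ry":0,"rz":-0.0017},
    {"jaw":1,"tx":0.051,"ty":-0.061,"tz":0,"rx":0,"ry":0,"rz":-0.0017},
    {"jaw":1,"tx":0.051,"ty":-0.061,"tz":0,"rx":0,"ry":0,"rz":-0.0017},
  ],
)

```text
time_s: 0.93
eef_pos: [0.3949, 0.2253, 0.2503]
tcp_rot: [-0.0, 0.154, 0.988, -0.0]
contact_force: [0.6, 0.6, -1.1]
finger_gap: 1.002
finger_force: 0.0
```

Call:
step_arm(
  moves=[
    {"jaw":1,"tx":0.051,"ty":-0.0605,"tz":0,"rx":0,"ry":0,"rz":0},
    {"jaw":1,"tx":0.051,"ty":-0.0605,"tz":0,"rx":0,"ry":0,"rz":0},
    {"jaw":1,"tx":0.051,"ty":-0.0605,"tz":0,"rx":0,"ry":0,"rz":0},
    {"jaw":1,"tx":0.051,"ty":-0.0605,"tz":0,"rx":0,"ry":0,"rz":0},
    {"jaw":1,"tx":0.051,"ty":-0.0605,"tz":0,"rx":0,"ry":0,"rz":0},
    {"jaw":1,"tx":0.051,"ty":-0.0605,"tz":0,"rx":0,"ry":0,"rz":0},
    {"jaw":1,"tx":0.051,"ty":-0.0605,"tz":0,"rx":0,"ry":0,"rz":0},
    {"jaw":1,"tx":0.051,"ty":-0.0605,"tz":0,"rx":0,"ry":0,"rz":0},
    {"jaw":1,"tx":0.051,"ty":-0.0605,"tz":0,"rx":0,"ry":0,"rz":0},
    {"jaw":1,"tx":0.051,"ty":-0.0605,"tz":0,"rx":0,"ry":0,"rz":0},
  ],
)

```text
time_s: 1.77
eef_pos: [0.6499, -0.0772, 0.2499]
tcp_rot: [-0.0, 0.154, 0.988, 0.0]
contact_force: [0.3, 0.3, 0.1]
finger_gap: 1.002
finger_force: 0.0
```

Call:
step_arm(
  moves=[
    {"jaw":1,"tx":0,"ty":0,"tz":-0.07,"rx":0,"ry":0,"rz":0},
    {"jaw":1,"tx":0,"ty":0,"tz":-0.07,"rx":0,"ry":0,"rz":0},
    {"jaw":1,"tx":0,"ty":0,"tz":-0.06,"rx":0,"ry":0,"rz":0},
    {"jaw":1,"tx":0,"ty":0,"tz":-0.06,"rx":0,"ry":0,"rz":0},
    {"jaw":1,"tx":0,"ty":0,"tz":-0.05,"rx":0,"ry":0,"rz":0},
    {"jaw":1,"tx":0,"ty":0,"tz":-0.04,"rx":0,"ry":0,"rz":0},
    {"jaw":1,"tx":0,"ty":0,"tz":-0.03,"rx":0,"ry":0,"rz":0},
    {"jaw":1,"tx":0,"ty":0,"tz":-0.03,"rx":0,"ry":0,"rz":0},
    {"jaw":1,"tx":0,"ty":0,"tz":-0.01,"rx":0,"ry":0,"rz":0},
  ],
)

```text
time_s: 2.52
eef_pos: [0.6483, -0.0753, 0.0381]
tcp_rot: [-0.001, 0.154, 0.988, 0.0]
contact_force: [0.4, -0.7, -0.6]
finger_gap: 0.997
finger_force: 0.0
```

Call:
step_arm(
  moves=[
    {"jaw":0,"tx":0,"ty":0,"tz":0,"rx":0,"ry":0,"rz":0},
    {"jaw":0,"tx":0,"ty":0,"tz":0,"rx":0,"ry":0,"rz":0},
    {"jaw":0,"tx":0,"ty":0,"tz":0,"rx":0,"ry":0,"rz":0},
    {"jaw":0,"tx":0,"ty":0,"tz":0,"rx":0,"ry":0,"rz":0},
    {"jaw":0,"tx":0,"ty":0,"tz":0,"rx":0,"ry":0,"rz":0},
    {"jaw":0,"tx":0,"ty":0,"tz":0,"rx":0,"ry":0,"rz":0},
  ],
)

```text
time_s: 3.02
eef_pos: [0.6498, -0.0755, 0.0415]
tcp_rot: [0.001, 0.154, 0.988, -0.0]
contact_force: [-1.3, 1.2, 7.2]
finger_gap: 0.694
finger_force: 65.4
```

Call:
step_arm(
  moves=[
    {"jaw":0,"tx":0,"ty":0,"tz":0.03,"rx":0,"ry":0,"rz":0},
    {"jaw":0,"tx":0,"ty":0,"tz":0.05,"rx":0,"ry":0,"rz":0},
    {"jaw":0,"tx":0,"ty":0.02,"tz":0.05,"rx":0,"ry":0,"rz":0},
    {"jaw":0,"tx":0,"ty":0.04,"tz":0.03,"rx":0,"ry":0,"rz":0},
    {"jaw":0,"tx":-0.01,"ty":0.06,"tz":0,"rx":0,"ry":0,"rz":0},
    {"jaw":0,"tx":-0.01,"ty":0.07,"tz":0,"rx":0,"ry":0,"rz":0},
    {"jaw":0,"tx":0,"ty":0.07,"tz":0,"rx":0,"ry":0,"rz":0},
    {"jaw":0,"tx":0,"ty":0.07,"tz":0,"rx":0,"ry":0,"rz":0},
    {"jaw":0,"tx":0,"ty":0.06,"tz":0,"rx":0,"ry":0,"rz":0},
    {"jaw":0,"tx":0,"ty":0.04,"tz":0,"rx":0,"ry":0,"rz":0},
  ],
)

```text
time_s: 3.85
eef_pos: [0.6388, 0.1425, 0.1214]
tcp_rot: [0.0, 0.153, 0.988, 0.0]
contact_force: [0.5, 0.9, -1.3]
finger_gap: 0.697
finger_force: 65.1
```

Call:
step_arm(
  moves=[
    {"jaw":0,"tx":0,"ty":0,"tz":-0.03,"rx":0,"ry":0,"rz":0},
    {"jaw":0,"tx":0,"ty":0,"tz":-0.04,"rx":0,"ry":0,"rz":0},
    {"jaw":0,"tx":0,"ty":0,"tz":-0.04,"rx":0,"ry":0,"rz":0},
    {"jaw":0,"tx":0,"ty":0,"tz":-0.03,"rx":0,"ry":0,"rz":0},
    {"jaw":0,"tx":0,"ty":0,"tz":-0.015,"rx":0,"ry":0,"rz":0},
    {"jaw":0,"tx":0,"ty":0,"tz":-0.008,"rx":0,"ry":0,"rz":0},
    {"jaw":0,"tx":0,"ty":0,"tz":-0.004,"rx":0,"ry":0,"rz":0},
    {"jaw":0,"tx":0,"ty":0,"tz":-0.002,"rx":0,"ry":0,"rz":0},
    {"jaw":0,"tx":0,"ty":0,"tz":0,"rx":0,"ry":0,"rz":0},
  ],
)

```text
time_s: 4.6
eef_pos: [0.6396, 0.1396, 0.0365]
tcp_rot: [0.001, 0.154, 0.988, 0.0]
contact_force: [0.6, -0.6, -2.1]
finger_gap: 0.698
finger_force: 65.1
```

Call:
step_arm(
  moves=[
    {"jaw":0,"tx":0,"ty":0,"tz":-0.002,"rx":0,"ry":0,"rz":0},
    {"jaw":1,"tx":0,"ty":0,"tz":0,"rx":0,"ry":0,"rz":0},
    {"jaw":1,"tx":0,"ty":0,"tz":0,"rx":0,"ry":0,"rz":0},
    {"jaw":1,"tx":0,"ty":0,"tz":0,"rx":0,"ry":0,"rz":0},
    {"jaw":1,"tx":0,"ty":0,"tz":0,"rx":0,"ry":0,"rz":0},
    {"jaw":1,"tx":0,"ty":0,"tz":0.03,"rx":0,"ry":0,"rz":0},
    {"jaw":1,"tx":0,"ty":0,"tz":0.05,"rx":0,"ry":0,"rz":0},
    {"jaw":1,"tx":0,"ty":0,"tz":0.07,"rx":0,"ry":0,"rz":0},
    {"jaw":1,"tx":0,"ty":0,"tz":0.05,"rx":0,"ry":0,"rz":0},
    {"jaw":1,"tx":0,"ty":0,"tz":0.03,"rx":0,"ry":0,"rz":0},
  ],
)

```text
time_s: 5.43
eef_pos: [0.6403, 0.1398, 0.1545]
tcp_rot: [0.002, 0.154, 0.988, 0.001]
contact_force: [1.1, 0.7, -0.4]
finger_gap: 0.998
finger_force: 0.0
```

Call:
step_arm(
  moves=[
    {"jaw":0.7,"tx":-0.019,"ty":-0.0756,"tz":0,"rx":0,"ry":0,"rz":0.0076},
    {"jaw":0.7,"tx":-0.019,"ty":-0.0756,"tz":0,"rx":0,"ry":0,"rz":0.0076},
    {"jaw":0.7,"tx":-0.019,"ty":-0.0756,"tz":0,"rx":0,"ry":0,"rz":0.0076},
    {"jaw":0.7,"tx":-0.019,"ty":-0.0756,"tz":0,"rx":0,"ry":0,"rz":0.0076},
    {"jaw":0.7,"tx":-0.019,"ty":-0.0756,"tz":0,"rx":0,"ry":0,"rz":0.0076},
    {"jaw":0.7,"tx":-0.019,"ty":-0.0756,"tz":0,"rx":0,"ry":0,"rz":0.0076},
    {"jaw":0.7,"tx":-0.019,"ty":-0.0756,"tz":0,"rx":0,"ry":0,"rz":0.0076},
    {"jaw":0.7,"tx":-0.019,"ty":-0.0756,"tz":0,"rx":0,"ry":0,"rz":0.0076},
    {"jaw":0.7,"tx":-0.019,"ty":-0.0756,"tz":0,"rx":0,"ry":0,"rz":0.0076},
    {"jaw":0.7,"tx":-0.019,"ty":-0.0756,"tz":0,"rx":0,"ry":0,"rz":0.0076},
  ],
)

```text
time_s: 6.27
eef_pos: [0.5435, -0.2403, 0.1512]
tcp_rot: [0.001, 0.035, 0.999, -0.0]
contact_force: [0.4, 0.2, -0.1]
finger_gap: 0.702
finger_force: 0.0
```

Call:
step_arm(
  moves=[
    {"jaw":0.7,"tx":-0.019,"ty":-0.0756,"tz":0,"rx":0,"ry":0,"rz":0.0076},
    {"jaw":0.7,"tx":-0.019,"ty":-0.0756,"tz":0,"rx":0,"ry":0,"rz":0.0076},
    {"jaw":0.7,"tx":-0.019,"ty":-0.0756,"tz":0,"rx":0,"ry":0,"rz":0.0076},
    {"jaw":0.7,"tx":-0.019,"ty":-0.0756,"tz":0,"rx":0,"ry":0,"rz":0.0076},
    {"jaw":0.7,"tx":0,"ty":0,"tz":0,"rx":0,"ry":0,"rz":0},
  ],
)

```text
time_s: 6.68
eef_pos: [0.5042, -0.3956, 0.1512]
tcp_rot: [0.001, -0.011, 1.0, -0.001]
contact_force: [0.7, -0.3, -0.1]
finger_gap: 0.698
finger_force: 0.0
```

```bash
python3 - <<'E'
from h import *
f,P,K,T=grab('top');save('t1.png',cv2.resize(f[100:290,200:500],None,fx=2.6,fy=2.6,interpolation=cv2.INTER_CUBIC))
hsv=cv2.cvtColor(f,cv2.COLOR_RGB2HSV).astype(int);m=(hsv[...,0]>100)&(hsv[...,0]<125)&(hsv[...,1]>120)&(P[...,2]>.05);m[:,:230]=0;m[:,320:]=0;m[:120]=0
p=P[m];print(m.sum(),cv2.minAreaRect((p[:,:2]*1000).astype(np.float32)),np.percentile(p[:,2],[5,50,95]))
E
```

```text
459 ((573.2130126953125, 54.54844665527344), (290.94091796875, 88.47865295410156), 50.7974967956543) [0.05532713 0.05983939 0.06343875]
```

View pics/t1.png

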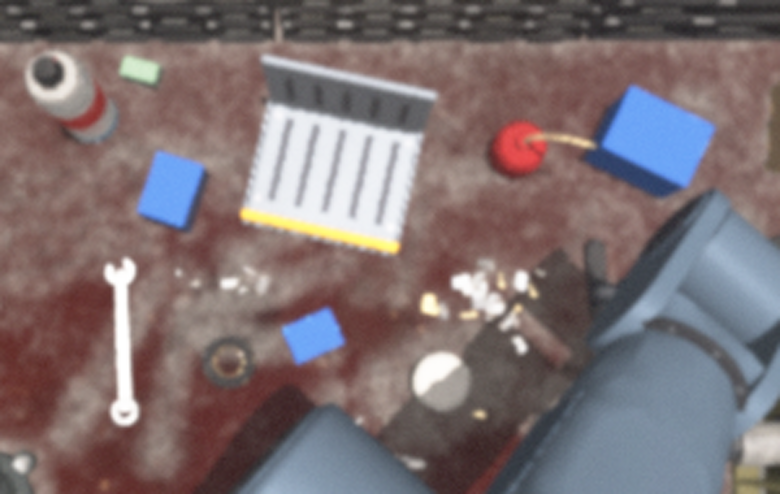

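The picture shows the carton upright on the bench at about (172,190), with the stand empty and everything else in place. Next I descend on the ratchet.

Call:
step_arm(
  moves=[
    {"jaw":0.7,"tx":0.004,"ty":0.013,"tz":-0.04,"rx":0,"ry":0,"rz":0},
    {"jaw":0.7,"tx":0,"ty":0,"tz":-0.05,"rx":0,"ry":0,"rz":0},
    {"jaw":0.7,"tx":0,"ty":0,"tz":-0.05,"rx":0,"ry":0,"rz":0},
    {"jaw":0.7,"tx":0,"ty":0,"tz":-0.04,"rx":0,"ry":0,"rz":0},
    {"jaw":0.7,"tx":0,"ty":0,"tz":-0.04,"rx":0,"ry":0,"rz":0},
    {"jaw":0.7,"tx":0,"ty":0,"tz":-0.02,"rx":0,"ry":0,"rz":0},
    {"jaw":0.7,"tx":0,"ty":0,"tz":-0.012,"rx":0,"ry":0,"rz":0},
    {"jaw":0.7,"tx":0,"ty":0,"tz":-0.01,"rx":0,"ry":0,"rz":0},
    {"jaw":0.7,"tx":0,"ty":0,"tz":0,"rx":0,"ry":0,"rz":0},
  ],
)

```text
time_s: 7.48
eef_pos: [0.5083, -0.3829, 0.019]
tcp_rot: [0.0, -0.013, 1.0, -0.0]
contact_force: [-0.3, -1.0, 0.3]
finger_gap: 0.7
finger_force: 0.0
```

Call:
step_arm(
  moves=[
    {"jaw":0,"tx":0,"ty":0,"tz":0,"rx":0,"ry":0,"rz":0},
    {"jaw":0,"tx":0,"ty":0,"tz":0,"rx":0,"ry":0,"rz":0},
    {"jaw":0,"tx":0,"ty":0,"tz":0,"rx":0,"ry":0,"rz":0},
    {"jaw":0,"tx":0,"ty":0,"tz":0,"rx":0,"ry":0,"rz":0},
    {"jaw":0,"tx":0,"ty":0,"tz":0,"rx":0,"ry":0,"rz":0},
    {"jaw":0,"tx":0,"ty":0,"tz":0,"rx":0,"ry":0,"rz":0},
    {"jaw":0,"tx":0,"ty":0,"tz":0,"rx":0,"ry":0,"rz":0},
    {"jaw":0,"tx":0,"ty":0,"tz":0,"rx":0,"ry":0,"rz":0},
  ],
)

```text
time_s: 8.15
eef_pos: [0.5088, -0.3839, 0.0201]
tcp_rot: [0.001, -0.013, 1.0, -0.001]
contact_force: [-0.5, -1.3, 6.2]
finger_gap: 0.237
finger_force: 57.9
```

Call:
step_arm(
  moves=[
    {"jaw":0,"tx":0,"ty":0,"tz":0.04,"rx":0,"ry":0,"rz":0},
    {"jaw":0,"tx":0,"ty":0,"tz":0.07,"rx":0,"ry":0,"rz":0},
    {"jaw":0,"tx":0,"ty":0,"tz":0.08,"rx":0,"ry":0,"rz":0},
    {"jaw":0,"tx":0,"ty":0,"tz":0.08,"rx":0,"ry":0,"rz":0},
    {"jaw":0,"tx":0,"ty":0,"tz":0.08,"rx":0,"ry":0,"rz":0},
    {"jaw":0,"tx":0,"ty":0,"tz":0.05,"rx":0,"ry":0,"rz":0},
    {"jaw":0,"tx":0.031,"ty":0.056,"tz":0,"rx":0,"ry":0,"rz":-0.02},
    {"jaw":0,"tx":0.031,"ty":0.056,"tz":0,"rx":0,"ry":0,"rz":-0.02},
    {"jaw":0,"tx":0.031,"ty":0.056,"tz":0,"rx":0,"ry":0,"rz":-0.02},
    {"jaw":0,"tx":0.031,"ty":0.056,"tz":0,"rx":0,"ry":0,"rz":-0.02},
  ],
)

```text
time_s: 8.98
eef_pos: [0.5703, -0.2698, 0.219]
tcp_rot: [-0.0, 0.115, 0.993, 0.0]
contact_force: [-0.4, -0.3, -3.2]
finger_gap: 0.227
finger_force: 58.1
```

Call:
step_arm(
  moves=[
    {"jaw":0,"tx":0.0186,"ty":0.0336,"tz":0,"rx":-0.0068,"ry":-0.0292,"rz":0},
    {"jaw":0,"tx":0.0186,"ty":0.0336,"tz":0,"rx":-0.0068,"ry":-0.0292,"rz":0},
    {"jaw":0,"tx":0.0186,"ty":0.0336,"tz":0,"rx":-0.0068,"ry":-0.0292,"rz":0},
    {"jaw":0,"tx":0.0186,"ty":0.0336,"tz":0,"rx":-0.0068,"ry":-0.0292,"rz":0},
    {"jaw":0,"tx":0.0186,"ty":0.0336,"tz":0,"rx":-0.0068,"ry":-0.0292,"rz":0},
    {"jaw":0,"tx":0.0186,"ty":0.0336,"tz":0,"rx":-0.0068,"ry":-0.0292,"rz":0},
    {"jaw":0,"tx":0.0186,"ty":0.0336,"tz":0,"rx":-0.0068,"ry":-0.0292,"rz":0},
    {"jaw":0,"tx":0.0186,"ty":0.0336,"tz":0,"rx":-0.0068,"ry":-0.0292,"rz":0},
    {"jaw":0,"tx":0.0186,"ty":0.0336,"tz":0,"rx":-0.0068,"ry":-0.0292,"rz":0},
    {"jaw":0,"tx":0.0186,"ty":0.0336,"tz":0,"rx":-0.0068,"ry":-0.0292,"rz":0},
  ],
)

```text
time_s: 9.82
eef_pos: [0.6501, -0.1273, 0.2224]
tcp_rot: [0.383, 0.107, 0.917, -0.028]
contact_force: [0.3, 0.3, -1.9]
finger_gap: 0.232
finger_force: 58.4
```

```bash
cat > st.py <<'E'
from h import *
from scipy.spatial.transform import Rotation as R
O=np.array([.674,-.060,0]);X=np.array([.974,-.226,0]);Y=np.array([.226,.974,0])
B=np.array([X,Y,[0,0,1]])
def tcp():
    s=manip.sense();r=R.from_quat(np.roll(s['tcp_rot'],-1)).as_matrix()
    print('t',s['time_s'],'p_stand',(B@(s['eef_pos']-O)*1000).round(1),'tooly',(B@r[:,1]).round(3),'toolz',(B@r[:,2]).round(3),'pitch',np.degrees(np.arctan2(B[0]@r[:,2],-r[2,2])).round(1),'F',s['contact_force'].round(1),'q',s['q'].round(2))
E
python3 - <<'E'
from st import *
tcp()
f,P,K,T=grab('side');g=f[130:280,240:440];save('s2.png',cv2.resize(g,None,fx=4,fy=4,interpolation=cv2.INTER_CUBIC));np.savez('s2.npz',f=f,P=P)
E
```

```text
t 9.8167 p_stand [ -8.1 -71.  222.4] tooly [-0.009  0.999  0.03 ] toolz [ 0.709  0.027 -0.705] pitch 45.2 F [ 0.3  0.3 -1.9] q [-0.29  0.38  1.9   0.75  0.1  -2.35]
```

View pics/s2.png

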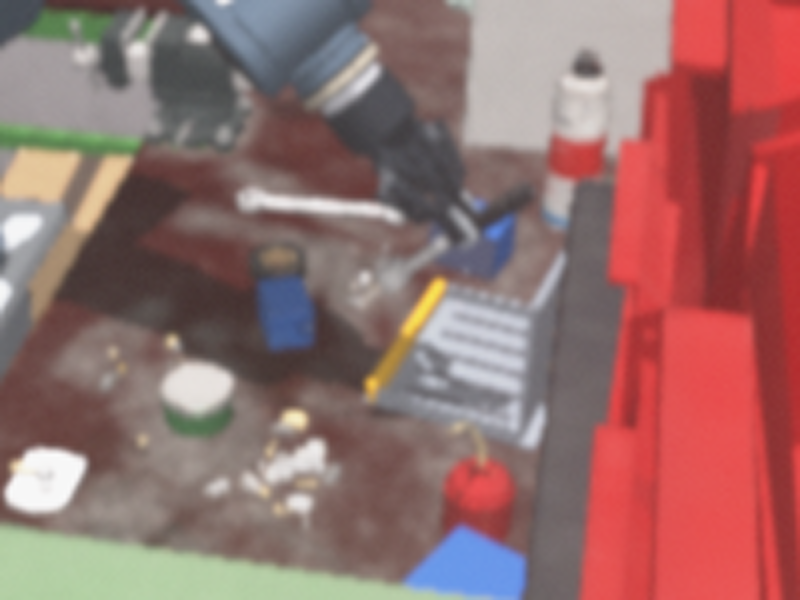

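The picture shows the ratchet held head-down, with its head at about (385,285) and grip end at (520,195), above the stand. The wrist is at its singularity (q5 = 0.10), which limits the pitch. I'll fit a planar arm model to see how far I must tilt the gripper when regrasping.

```bash
python3 - <<'E'
from st import *
from scipy.optimize import least_squares, fsolve
s=manip.sense();q=s['q'];p=s['eef_pos']
A=[([.351165,1.652352,1.13912],[np.hypot(.13905,.53184),.24982]),([q[1],q[2],q[4]*np.cos(q[3])],[np.hypot(*p[:2]),p[2]])]
def fk(v,a,b,c):
    h,a2,a3,L=v;return np.array([a2*np.sin(a)+a3*np.sin(a+b)+L*np.sin(a+b+c),h+a2*np.cos(a)+a3*np.cos(a+b)+L*np.cos(a+b+c)])
v=least_squares(lambda v:np.concatenate([fk(v,*qq)-x for qq,x in A]+[1e-3*(v-[.2,.45,.4,.25])]),[.2,.45,.4,.25]).x
print(v,[fk(v,*qq)-x for qq,x in A],[np.arctan2(*p[1::-1]),q[0]])
for z in(.11,.14,.2,.26):
  for P in(10,20,25,30,35,40):
    t=np.pi-np.radians(P);s=fsolve(lambda u:fk(v,u[0],u[1],t-u[0]-u[1])-[.672,z],[.5,1.7]);print(z,P,s.round(2),'q5',(t-s.sum()).round(2))
for P in(0,-15,-20,-25):
    t=np.pi-np.radians(P);s=fsolve(lambda u:fk(v,u[0],u[1],t-u[0]-u[1])-[.637,.02],[.5,1.7]);print('pick',P,s.round(2),(t-s.sum()).round(2))
E
```

```text
[0.00080403 0.65093663 0.35911474 0.21159316] [array([-6.44363129e-06,  1.06676079e-05]), array([ 4.68468584e-06, -1.04717132e-05])] [np.float64(-0.19310234865114262), np.float64(-0.2903082130558198)]
0.11 10 [0.58 1.67] q5 0.71
0.11 20 [0.55 1.78] q5 0.46
0.11 25 [0.54 1.84] q5 0.33
0.11 30 [0.53 1.89] q5 0.2
0.11 35 [0.53 1.94] q5 0.06
0.11 40 [0.53 1.99] q5 -0.08
0.14 10 [0.55 1.63] q5 0.78
0.14 20 [0.52 1.74] q5 0.53
0.14 25 [0.5  1.79] q5 0.41
0.14 30 [0.49 1.85] q5 0.28
0.14 35 [0.49 1.9 ] q5 0.14
0.14 40 [0.49 1.95] q5 0.0
0.2 10 [0.5  1.53] q5 0.93
0.2 20 [0.46 1.65] q5 0.68
0.2 25 [0.45 1.7 ] q5 0.56
0.2 30 [0.43 1.76] q5 0.43
0.2 35 [0.42 1.81] q5 0.3
0.2 40 [0.42 1.86] q5 0.16
0.26 10 [0.47 1.42] q5 1.08
0.26 20 [0.42 1.54] q5 0.83
0.26 25 [0.4  1.59] q5 0.71
0.26 30 [0.39 1.65] q5 0.58
0.26 35 [0.37 1.7 ] q5 0.45
0.26 40 [0.36 1.76] q5 0.32
pick 0 [0.68 1.77] 0.69
pick -15 [0.74 1.62] 1.04
pick -20 [0.77 1.57] 1.15
pick -25 [0.79 1.53] 1.25
```

```bash
cat >> st.py <<'E'
def rotto(pitch,yawdeg):  # gripper closing axis at yawdeg in world, tilt 'pitch' forward (deg) about it; prints fraction-of-pi rotvec
    s=manip.sense();n=R.from_quat(np.roll(s['tcp_rot'],-1))
    y=np.array([np.cos(np.radians(yawdeg)),np.sin(np.radians(yawdeg)),0]);z=np.array([0,0,-1.]);x=np.cross(y,z)
    T=R.from_rotvec(-np.radians(pitch)*y)*R.from_matrix(np.array([x,y,z]).T)
    d=(T*n.inv()).as_rotvec()/np.pi;print('rot frac',d.round(4),'deg',np.linalg.norm(d)*180,'pos',s['eef_pos'].round(4));return d
E
python3 -c "
from st import *
rotto(0,91.5)"
```

```text
rot frac [0.0149 0.2522 0.0776] deg 47.574805946109805 pos [ 0.651  -0.1273  0.2235]
```

Call:
step_arm(
  moves=[
    {"jaw":0,"tx":0,"ty":0,"tz":0,"rx":0.0008,"ry":0.0126,"rz":0.0039},
    {"jaw":0,"tx":0,"ty":0,"tz":0,"rx":0.0008,"ry":0.0126,"rz":0.0039},
    {"jaw":0,"tx":0,"ty":0,"tz":0,"rx":0.0015,"ry":0.0252,"rz":0.0078},
    {"jaw":0,"tx":-0.03,"ty":-0.05,"tz":0,"rx":0.0015,"ry":0.0252,"rz":0.0078},
    {"jaw":0,"tx":-0.03,"ty":-0.06,"tz":0,"rx":0.0015,"ry":0.0252,"rz":0.0078},
    {"jaw":0,"tx":-0.03,"ty":-0.06,"tz":0,"rx":0.0015,"ry":0.0252,"rz":0.0078},
    {"jaw":0,"tx":-0.03,"ty":-0.06,"tz":0,"rx":0.0015,"ry":0.0252,"rz":0.0078},
    {"jaw":0,"tx":-0.03,"ty":-0.06,"tz":0,"rx":0.0015,"ry":0.0252,"rz":0.0078},
    {"jaw":0,"tx":-0.03,"ty":-0.06,"tz":0,"rx":0.0015,"ry":0.0252,"rz":0.0078},
    {"jaw":0,"tx":-0.03,"ty":-0.06,"tz":0,"rx":0.0015,"ry":0.0252,"rz":0.0078},
  ],
)

```text
time_s: 10.7
eef_pos: [0.5443, -0.3358, 0.2242]
tcp_rot: [0.042, 0.002, 0.999, -0.005]
contact_force: [1.9, 0.1, -2.5]
finger_gap: 0.231
finger_force: 58.8
```

```bash
python3 -c "
from st import *
rotto(0,91.5);tcp()"
```

```text
rot frac [0.0026 0.0266 0.0094] deg 5.095503389857397 pos [ 0.5443 -0.3358  0.2242]
t 10.7 p_stand [ -64.  -298.   224.2] tooly [-0.222  0.975 -0.009] toolz [ 0.083  0.01  -0.996] pitch 4.8 F [ 1.9  0.1 -2.5] q [-0.64  0.51  1.49  0.05  1.08 -2.23]
```

Call:
step_arm(
  moves=[
    {"jaw":0,"tx":-0.036,"ty":-0.048,"tz":0,"rx":0.0013,"ry":0.0133,"rz":0.0047},
    {"jaw":0,"tx":-0.036,"ty":-0.048,"tz":0,"rx":0.0013,"ry":0.0133,"rz":0.0047},
    {"jaw":0,"tx":0,"ty":0,"tz":-0.06,"rx":0,"ry":0,"rz":0},
    {"jaw":0,"tx":0,"ty":0,"tz":-0.08,"rx":0,"ry":0,"rz":0},
    {"jaw":0,"tx":0,"ty":0,"tz":-0.08,"rx":0,"ry":0,"rz":0},
    {"jaw":0,"tx":0,"ty":0,"tz":-0.07,"rx":0,"ry":0,"rz":0},
    {"jaw":0,"tx":0,"ty":0,"tz":-0.06,"rx":0,"ry":0,"rz":0},
    {"jaw":0,"tx":0,"ty":0,"tz":-0.03,"rx":0,"ry":0,"rz":0},
    {"jaw":0,"tx":0,"ty":0,"tz":-0.016,"rx":0,"ry":0,"rz":0},
    {"jaw":0,"tx":0,"ty":0,"tz":-0.006,"rx":0,"ry":0,"rz":0},
  ],
)

```text
time_s: 11.53
eef_pos: [0.51, -0.3815, 0.0222]
tcp_rot: [0.003, -0.014, 1.0, 0.001]
contact_force: [-0.8, -0.3, -1.8]
finger_gap: 0.231
finger_force: 58.7
```

Call:
step_arm(
  moves=[
    {"jaw":0,"tx":0,"ty":0,"tz":0,"rx":0,"ry":0,"rz":0},
  ],
)

```text
time_s: 11.62
eef_pos: [0.5106, -0.3818, 0.0235]
tcp_rot: [0.003, -0.014, 1.0, 0.001]
contact_force: [0.3, -0.3, -2.0]
finger_gap: 0.234
finger_force: 58.7
```

Call:
step_arm(
  moves=[
    {"jaw":0,"tx":0,"ty":0,"tz":-0.004,"rx":0,"ry":0,"rz":0},
    {"jaw":0.7,"tx":0,"ty":0,"tz":0,"rx":0,"ry":0,"rz":0},
    {"jaw":0.7,"tx":0,"ty":0,"tz":0,"rx":0,"ry":0,"rz":0},
    {"jaw":0.7,"tx":0,"ty":0,"tz":0,"rx":0,"ry":0,"rz":0},
    {"jaw":0.7,"tx":0,"ty":0,"tz":0.06,"rx":0,"ry":0,"rz":0},
    {"jaw":0.7,"tx":0.01,"ty":0,"tz":0.06,"rx":-0.0008,"ry":0.031,"rz":0},
    {"jaw":0.7,"tx":0.01,"ty":0,"tz":0,"rx":-0.0008,"ry":0.031,"rz":0},
    {"jaw":0.7,"tx":0.01,"ty":0,"tz":0,"rx":-0.0008,"ry":0.031,"rz":0},
    {"jaw":0.7,"tx":0.01,"ty":0,"tz":0,"rx":-0.0008,"ry":0.031,"rz":0},
    {"jaw":0.7,"tx":0.01,"ty":0,"tz":0,"rx":-0.0008,"ry":0.031,"rz":0},
  ],
)

```text
time_s: 12.45
eef_pos: [0.536, -0.3814, 0.0822]
tcp_rot: [-0.239, -0.013, 0.971, -0.002]
contact_force: [-1.1, 0.7, 0.3]
finger_gap: 0.699
finger_force: 0.0
```

```bash
python3 - <<'E'
from st import *
rotto(-28,91.5);tcp()
f,P,K,T=grab('side');np.savez('s3.npz',f=f,P=P)
Z=P[...,2];m=(Z>.009)&(Z<.03)&(abs(P[...,0]-.49)<.12)&(abs(P[...,1]+.385)<.045)
p=P[m]
for x in np.arange(.38,.62,.02):
    k=abs(p[:,0]-x-.01)<.01
    if k.sum(): print(x.round(2),k.sum(),p[k].mean(0).round(3))
E
```

```text
rot frac [-0.0008  0.0016 -0.0001] deg 0.3263676457921166 pos [ 0.536  -0.3814  0.0822]
t 12.45 p_stand [ -61.8 -344.2   82.2] tooly [-0.252  0.968  0.002] toolz [-0.45  -0.115 -0.885] pitch -27.0 F [-1.1  0.7  0.3] q [-0.59  0.93  1.16 -0.27  1.47 -2.1 ]
0.38 3 [ 0.397 -0.396  0.026]
0.4 21 [ 0.411 -0.389  0.024]
0.42 17 [ 0.427 -0.388  0.02 ]
0.44 16 [ 0.449 -0.387  0.017]
0.46 16 [ 0.471 -0.387  0.018]
0.48 21 [ 0.49  -0.385  0.018]
0.5 26 [ 0.51  -0.385  0.019]
0.52 31 [ 0.53  -0.383  0.019]
0.54 31 [ 0.55  -0.382  0.02 ]
0.56 37 [ 0.57  -0.38   0.019]
0.58 12 [ 0.584 -0.381  0.017]
```

Call:
step_arm(
  moves=[
    {"jaw":0.7,"tx":0,"ty":-0.002,"tz":-0.04,"rx":0,"ry":0,"rz":0.003},
    {"jaw":0.7,"tx":0,"ty":0,"tz":-0.04,"rx":0,"ry":0,"rz":0.003},
    {"jaw":0.7,"tx":0,"ty":0,"tz":-0.02,"rx":0,"ry":0,"rz":0},
    {"jaw":0.7,"tx":0,"ty":0,"tz":-0.016,"rx":0,"ry":0,"rz":0},
    {"jaw":0,"tx":0,"ty":0,"tz":0,"rx":0,"ry":0,"rz":0},
    {"jaw":0,"tx":0,"ty":0,"tz":0,"rx":0,"ry":0,"rz":0},
    {"jaw":0,"tx":0,"ty":0,"tz":0,"rx":0,"ry":0,"rz":0},
    {"jaw":0,"tx":0,"ty":0,"tz":0,"rx":0,"ry":0,"rz":0},
    {"jaw":0,"tx":0,"ty":0,"tz":0,"rx":0,"ry":0,"rz":0},
    {"jaw":0,"tx":0,"ty":0,"tz":0,"rx":0,"ry":0,"rz":0},
  ],
)

```text
time_s: 13.33
eef_pos: [0.536, -0.3827, 0.0241]
tcp_rot: [-0.237, -0.023, 0.971, -0.004]
contact_force: [1.3, -1.0, 6.1]
finger_gap: 0.24
finger_force: 59.5
```

```bash
python3 -c "
from st import *
rotto(0,91.5);tcp()"
```

```text
rot frac [ 0.0046 -0.1523 -0.0063] deg 27.44578978177931 pos [ 0.536  -0.3827  0.0241]
t 13.3333 p_stand [ -61.5 -345.5   24.1] tooly [-0.27   0.963  0.003] toolz [-0.444 -0.122 -0.888] pitch -26.6 F [ 1.3 -1.   6.1] q [-0.59  1.    1.17 -0.28  1.38 -2.1 ]
```

Call:
step_arm(
  moves=[
    {"jaw":0,"tx":0,"ty":0,"tz":0.03,"rx":0,"ry":0,"rz":0},
    {"jaw":0,"tx":0,"ty":0,"tz":0.06,"rx":0,"ry":0,"rz":0},
    {"jaw":0,"tx":0,"ty":0,"tz":0.075,"rx":0,"ry":0,"rz":0},
    {"jaw":0,"tx":0,"ty":0,"tz":0.075,"rx":0,"ry":0,"rz":0},
    {"jaw":0,"tx":0,"ty":0,"tz":0.07,"rx":0,"ry":0,"rz":0},
    {"jaw":0,"tx":0,"ty":0,"tz":0.05,"rx":0,"ry":0,"rz":0},
  ],
)

```text
time_s: 13.83
eef_pos: [0.5356, -0.3823, 0.2072]
tcp_rot: [-0.236, -0.022, 0.971, -0.004]
contact_force: [1.3, -0.5, -2.1]
finger_gap: 0.24
finger_force: 58.9
```

```bash
python3 -c "
from st import *
rotto(26.6,76.9)"
```

```text
rot frac [-0.0282 -0.2992 -0.0811] deg 56.03545516202483 pos [ 0.5356 -0.3823  0.2072]
```

Call:
step_arm(
  moves=[
    {"jaw":0,"tx":0.0282,"ty":0.0551,"tz":0,"rx":-0.0028,"ry":-0.0299,"rz":-0.0081},
    {"jaw":0,"tx":0.0282,"ty":0.0551,"tz":0,"rx":-0.0028,"ry":-0.0299,"rz":-0.0081},
    {"jaw":0,"tx":0.0282,"ty":0.0551,"tz":0,"rx":-0.0028,"ry":-0.0299,"rz":-0.0081},
    {"jaw":0,"tx":0.0282,"ty":0.0551,"tz":0,"rx":-0.0028,"ry":-0.0299,"rz":-0.0081},
    {"jaw":0,"tx":0.0282,"ty":0.0551,"tz":0,"rx":-0.0028,"ry":-0.0299,"rz":-0.0081},
    {"jaw":0,"tx":0.0282,"ty":0.0551,"tz":0,"rx":-0.0028,"ry":-0.0299,"rz":-0.0081},
    {"jaw":0,"tx":0.0282,"ty":0.0551,"tz":0,"rx":-0.0028,"ry":-0.0299,"rz":-0.0081},
    {"jaw":0,"tx":0.0282,"ty":0.0551,"tz":0,"rx":-0.0028,"ry":-0.0299,"rz":-0.0081},
    {"jaw":0,"tx":0.0282,"ty":0.0551,"tz":0,"rx":-0.0028,"ry":-0.0299,"rz":-0.0081},
    {"jaw":0,"tx":0.0282,"ty":0.0551,"tz":0,"rx":-0.0028,"ry":-0.0299,"rz":-0.0081},
  ],
)

```text
time_s: 14.67
eef_pos: [0.6764, -0.1053, 0.2041]
tcp_rot: [0.229, 0.111, 0.967, -0.025]
contact_force: [1.0, -0.2, -3.3]
finger_gap: 0.241
finger_force: 58.9
```

```bash
python3 - <<'E'
from st import *
rotto(26.6,76.9);tcp()
f,P,K,T=grab('side');np.savez('s4.npz',f=f,P=P);g=f[150:270,290:430];save('s4.png',cv2.resize(g,None,fx=5,fy=5,interpolation=cv2.INTER_CUBIC))
E
```

```text
rot frac [-0.0009  0.0006 -0.0004] deg 0.20727258313672825 pos [ 0.6764 -0.1053  0.2041]
t 14.6667 p_stand [ 12.6 -43.5 204.1] tooly [-0.001  1.     0.003] toolz [ 0.449  0.003 -0.894] pitch 26.7 F [ 1.  -0.2 -3.3] q [-0.22  0.48  1.66  0.    0.54 -1.57]
```

View pics/s4.png

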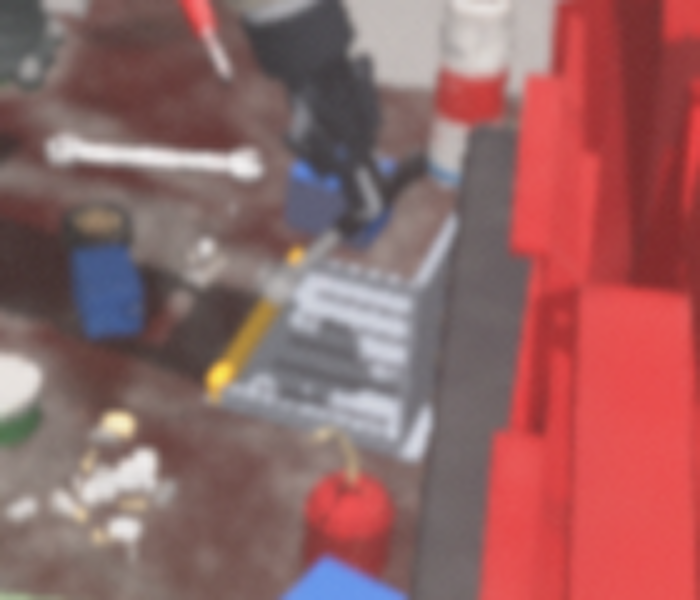

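The picture shows the ratchet head at (275,285), just inside the yellow stop, with the grip end at (425,160) toward the back plate. Lowering now.

Call:
step_arm(
  moves=[
    {"jaw":0,"tx":0,"ty":0,"tz":-0.04,"rx":0,"ry":0,"rz":0},
    {"jaw":0,"tx":0,"ty":0,"tz":-0.04,"rx":0,"ry":0,"rz":0},
    {"jaw":0,"tx":0,"ty":0,"tz":-0.025,"rx":0,"ry":0,"rz":0},
    {"jaw":0,"tx":0,"ty":0,"tz":-0.015,"rx":0,"ry":0,"rz":0},
    {"jaw":0,"tx":0,"ty":0,"tz":-0.006,"rx":0,"ry":0,"rz":0},
    {"jaw":0,"tx":0,"ty":0,"tz":-0.002,"rx":0,"ry":0,"rz":0},
    {"jaw":0,"tx":0,"ty":0,"tz":-0.002,"rx":0,"ry":0,"rz":0},
  ],
)

```text
time_s: 15.3
eef_pos: [0.6767, -0.107, 0.1384]
tcp_rot: [0.227, 0.11, 0.967, -0.025]
contact_force: [-0.1, -0.3, -3.2]
finger_gap: 0.235
finger_force: 59.2
```

```bash
python3 -c "
from st import *
tcp()"
```

```text
t 15.3 p_stand [ 13.2 -45.1 138.4] tooly [-0.001  1.     0.001] toolz [ 0.445  0.002 -0.895] pitch 26.4 F [-0.1 -0.3 -3.2] q [-0.22  0.57  1.69  0.    0.42 -1.57]
```

Call:
step_arm(
  moves=[
    {"jaw":0,"tx":0,"ty":0,"tz":-0.002,"rx":0,"ry":0,"rz":0},
    {"jaw":0,"tx":-0.004,"ty":0.001,"tz":0,"rx":0,"ry":0,"rz":0},
    {"jaw":0,"tx":-0.004,"ty":0.001,"tz":0,"rx":0,"ry":0,"rz":0},
    {"jaw":0,"tx":-0.002,"ty":0.0005,"tz":0,"rx":0,"ry":0,"rz":0},
    {"jaw":0,"tx":0,"ty":0,"tz":0,"rx":0,"ry":0,"rz":0},
  ],
)

```text
time_s: 15.72
eef_pos: [0.6711, -0.1053, 0.1368]
tcp_rot: [0.227, 0.11, 0.967, -0.025]
contact_force: [0.5, -0.1, -3.1]
finger_gap: 0.238
finger_force: 59.2
```

Call:
step_arm(
  moves=[
    {"jaw":0,"tx":-0.002,"ty":0.0005,"tz":0,"rx":0,"ry":0,"rz":0},
    {"jaw":0,"tx":0,"ty":0,"tz":-0.002,"rx":0,"ry":0,"rz":0},
    {"jaw":0,"tx":0,"ty":0,"tz":0,"rx":0,"ry":0,"rz":0},
  ],
)

```text
time_s: 15.97
eef_pos: [0.6704, -0.1052, 0.1356]
tcp_rot: [0.227, 0.11, 0.967, -0.025]
contact_force: [1.8, -0.0, -1.3]
finger_gap: 0.238
finger_force: 59.2
```

Call:
step_arm(
  moves=[
    {"jaw":0,"tx":0.0042,"ty":-0.001,"tz":-0.0023,"rx":0.0013,"ry":0.0054,"rz":0},
    {"jaw":0,"tx":0.0042,"ty":-0.001,"tz":-0.0023,"rx":0.0013,"ry":0.0054,"rz":0},
    {"jaw":0,"tx":0.0042,"ty":-0.001,"tz":-0.0023,"rx":0.0013,"ry":0.0054,"rz":0},
    {"jaw":0,"tx":0,"ty":0,"tz":0,"rx":0,"ry":0,"rz":0},
  ],
)

```text
time_s: 16.3
eef_pos: [0.6771, -0.1068, 0.1322]
tcp_rot: [0.201, 0.111, 0.973, -0.022]
contact_force: [-0.5, -0.3, -2.2]
finger_gap: 0.242
finger_force: 59.2
```

```bash
python3 -c "
from st import *
tcp()"
```

```text
t 16.3 p_stand [ 13.6 -44.9 132.2] tooly [-0.001  1.     0.002] toolz [ 0.397  0.002 -0.918] pitch 23.4 F [-0.5 -0.3 -2.2] q [-0.22  0.59  1.66  0.    0.49 -1.57]
```

Call:
step_arm(
  moves=[
    {"jaw":0.5,"tx":0,"ty":0,"tz":0,"rx":0,"ry":0,"rz":0},
    {"jaw":0.6,"tx":0,"ty":0,"tz":0,"rx":0,"ry":0,"rz":0},
    {"jaw":0.6,"tx":0,"ty":0,"tz":0,"rx":0,"ry":0,"rz":0},
    {"jaw":0.6,"tx":0,"ty":0,"tz":0,"rx":0,"ry":0,"rz":0},
    {"jaw":0.6,"tx":-0.011,"ty":0.0026,"tz":0.026,"rx":0,"ry":0,"rz":0},
    {"jaw":0.6,"tx":-0.022,"ty":0.005,"tz":0.052,"rx":0,"ry":0,"rz":0},
    {"jaw":0.6,"tx":-0.03,"ty":0.007,"tz":0.07,"rx":0,"ry":0,"rz":0},
    {"jaw":0.6,"tx":-0.03,"ty":0.007,"tz":0.07,"rx":0,"ry":0,"rz":0},
    {"jaw":0.6,"tx":-0.01,"ty":0.07,"tz":0.01,"rx":0,"ry":0,"rz":0},
    {"jaw":0.6,"tx":-0.01,"ty":0.07,"tz":0,"rx":0,"ry":0,"rz":0},
  ],
)

```text
time_s: 17.13
eef_pos: [0.6205, -0.0263, 0.2498]
tcp_rot: [0.204, 0.112, 0.972, -0.022]
contact_force: [1.1, 0.3, 0.0]
finger_gap: 0.603
finger_force: 0.0
```

```bash
cat >> st.py <<'E'
def above(tag):
    for n in('top','side'):
        f,P,K,T=grab(n);Q=(P-O)@B.T*1000
        m=np.isfinite(Q[...,0])&(abs(Q[...,0])<65)&(abs(Q[...,1])<94)&(Q[...,2]>14)&(Q[...,2]<185)
        q=Q[m];print(n,m.sum())
        for sgn in(-1,1):
            k=q[np.sign(q[:,1])==sgn]
            for x in range(-65,65,20):
                j=k[(k[:,0]>=x)&(k[:,0]<x+20)]
                if len(j)>3: print(sgn,x+10,len(j),'y',np.percentile(j[:,1],[5,50,95]).round(),'z med',np.median(j[:,2]).round())
        save(tag+n+'.png',cv2.resize(f[110:280,220:440],None,fx=3.5,fy=3.5,interpolation=cv2.INTER_CUBIC))
E
python3 -c "
from st import *
tcp();above('r');rotto(-22,93.35)"
```

```text
t 17.1333 p_stand [-59.7  20.7 249.8] tooly [0.001 1.    0.003] toolz [ 0.402  0.002 -0.915] pitch 23.7 F [1.1 0.3 0. ] q [-0.1   0.33  1.74 -0.08  0.66 -1.38]
top 314
-1 -55 43 y [-61. -51. -37.] z med 37.0
-1 -35 31 y [-57. -48. -41.] z med 51.0
-1 -15 34 y [-51. -45. -39.] z med 73.0
-1 5 48 y [-53. -45. -35.] z med 100.0
-1 25 62 y [-54. -44. -34.] z med 122.0
-1 45 68 y [-54. -44. -33.] z med 144.0
-1 65 28 y [-54. -43. -33.] z med 157.0
side 214
-1 -55 37 y [-65. -57. -40.] z med 37.0
-1 -35 27 y [-62. -53. -47.] z med 45.0
-1 -15 20 y [-55. -50. -40.] z med 70.0
-1 5 30 y [-57. -52. -40.] z med 95.0
-1 25 34 y [-59. -53. -45.] z med 118.0
-1 45 35 y [-57. -53. -44.] z med 139.0
-1 65 18 y [-57. -52. -41.] z med 154.0
1 -55 5 y [90. 93. 93.] z med 21.0
1 -35 5 y [89. 92. 94.] z med 22.0
rot frac [0.0201 0.2525 0.0853] deg 48.11525379316703 pos [ 0.6194 -0.0223  0.2472]
```

View pics/rside.png

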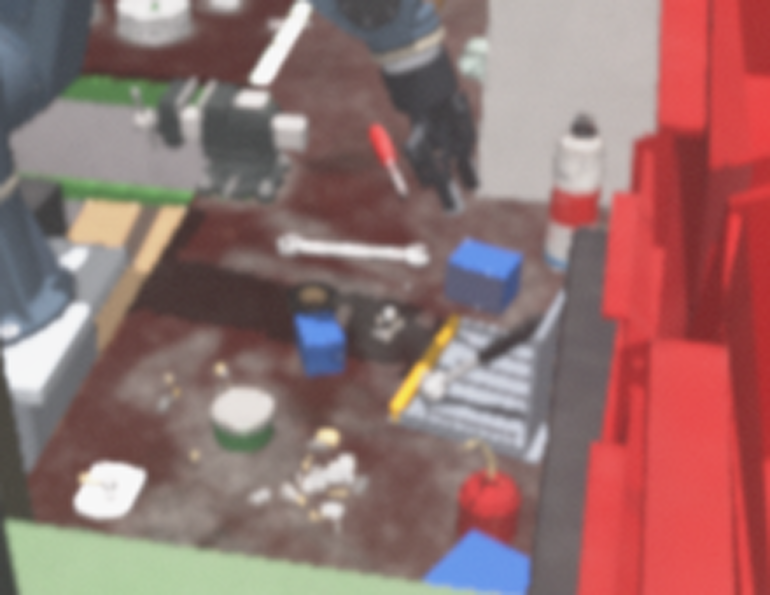

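The ratchet rests with its head by the stop at (435,383) and its grip end on the back plate at (530,325). Next is the spanner.

Call:
step_arm(
  moves=[
    {"jaw":0.6,"tx":-0.0253,"ty":0.0458,"tz":-0.02,"rx":0.002,"ry":0.0253,"rz":0.0085},
    {"jaw":0.6,"tx":-0.0253,"ty":0.0458,"tz":-0.02,"rx":0.002,"ry":0.0253,"rz":0.0085},
    {"jaw":0.6,"tx":-0.0253,"ty":0.0458,"tz":-0.02,"rx":0.002,"ry":0.0253,"rz":0.0085},
    {"jaw":0.6,"tx":-0.0253,"ty":0.0458,"tz":-0.02,"rx":0.002,"ry":0.0253,"rz":0.0085},
    {"jaw":0.6,"tx":-0.0253,"ty":0.0458,"tz":-0.02,"rx":0.002,"ry":0.0253,"rz":0.0085},
    {"jaw":0.6,"tx":-0.0253,"ty":0.0458,"tz":-0.02,"rx":0.002,"ry":0.0253,"rz":0.0085},
    {"jaw":0.6,"tx":-0.0253,"ty":0.0458,"tz":-0.03,"rx":0.002,"ry":0.0253,"rz":0.0085},
    {"jaw":0.6,"tx":-0.0253,"ty":0.0458,"tz":-0.04,"rx":0.002,"ry":0.0253,"rz":0.0085},
    {"jaw":0.6,"tx":-0.0253,"ty":0.0458,"tz":-0.04,"rx":0.002,"ry":0.0253,"rz":0.0085},
    {"jaw":0.6,"tx":-0.0253,"ty":0.0458,"tz":-0.04,"rx":0.002,"ry":0.0253,"rz":0.0085},
  ],
)

```text
time_s: 18.07
eef_pos: [0.4933, 0.204, 0.1105]
tcp_rot: [-0.193, -0.028, 0.981, -0.007]
contact_force: [0.2, 0.3, -0.4]
finger_gap: 0.599
finger_force: 0.0
```

```bash
python3 - <<'E'
from st import *
rotto(-22,93.35);tcp()
f,P,K,T=grab('side');hsv=cv2.cvtColor(f,cv2.COLOR_RGB2HSV).astype(int)
m=(abs(P[...,0]-.457)<.125)&(abs(P[...,1]-.205)<.04)&(hsv[...,1]<60)&(hsv[...,2]>140)&(abs(P[...,2])<.02)
p=P[m]
for x in np.arange(.33,.59,.02):
    k=abs(p[:,0]-x-.01)<.01
    if k.sum(): print(x.round(2),k.sum(),p[k].mean(0).round(3))
print(p.min(0),p.max(0))
E
```

```text
rot frac [ 0.0008 -0.0017  0.0004] deg 0.35257425298041256 pos [0.4933 0.204  0.1105]
t 18.0667 p_stand [-235.7  216.3  110.5] tooly [-0.281  0.959 -0.002] toolz [-0.364 -0.109 -0.925] pitch -21.5 F [ 0.2  0.3 -0.4] q [ 0.27  0.67  1.57  0.08  1.29 -1.4 ]
0.35 4 [0.365 0.192 0.008]
0.37 12 [0.379 0.193 0.012]
0.39 7 [0.402 0.199 0.009]
0.41 4 [0.419 0.197 0.009]
0.43 9 [0.443 0.199 0.01 ]
0.45 8 [0.461 0.2   0.009]
0.47 5 [0.479 0.2   0.01 ]
0.49 6 [0.501 0.204 0.009]
0.51 4 [0.519 0.205 0.011]
0.53 14 [0.541 0.2   0.011]
0.55 2 [0.551 0.195 0.013]
[0.36336576 0.18033465 0.00278262] [0.55119321 0.22263234 0.01756774]
```

Call:
step_arm(
  moves=[
    {"jaw":0.6,"tx":0,"ty":0.002,"tz":-0.05,"rx":0,"ry":0,"rz":0},
    {"jaw":0.6,"tx":0,"ty":0,"tz":-0.05,"rx":0,"ry":0,"rz":0},
    {"jaw":0.6,"tx":0,"ty":0,"tz":-0.04,"rx":0,"ry":0,"rz":0},
    {"jaw":0.6,"tx":0,"ty":0,"tz":-0.02,"rx":0,"ry":0,"rz":0},
    {"jaw":0.6,"tx":0,"ty":0,"tz":-0.012,"rx":0,"ry":0,"rz":0},
    {"jaw":0.6,"tx":0,"ty":0,"tz":-0.004,"rx":0,"ry":0,"rz":0},
    {"jaw":0.6,"tx":0,"ty":0,"tz":0,"rx":0,"ry":0,"rz":0},
  ],
)

```text
time_s: 18.7
eef_pos: [0.494, 0.2041, 0.0236]
tcp_rot: [-0.192, -0.027, 0.981, -0.007]
contact_force: [0.2, 0.3, 0.1]
finger_gap: 0.598
finger_force: 0.0
```

Call:
step_arm(
  moves=[
    {"jaw":0,"tx":0,"ty":0,"tz":0,"rx":0,"ry":0,"rz":0},
    {"jaw":0,"tx":0,"ty":0,"tz":0,"rx":0,"ry":0,"rz":0},
    {"jaw":0,"tx":0,"ty":0,"tz":0,"rx":0,"ry":0,"rz":0},
    {"jaw":0,"tx":0,"ty":0,"tz":0,"rx":0,"ry":0,"rz":0},
    {"jaw":0,"tx":0,"ty":0,"tz":0,"rx":0,"ry":0,"rz":0},
    {"jaw":0,"tx":0,"ty":0,"tz":0,"rx":0,"ry":0,"rz":0},
    {"jaw":0,"tx":0,"ty":0,"tz":0,"rx":0,"ry":0,"rz":0},
  ],
)

```text
time_s: 19.28
eef_pos: [0.4941, 0.2043, 0.0241]
tcp_rot: [-0.191, -0.027, 0.981, -0.007]
contact_force: [-0.1, 0.0, 5.9]
finger_gap: 0.132
finger_force: 58.6
```

Call:
step_arm(
  moves=[
    {"jaw":0,"tx":0,"ty":0,"tz":0.03,"rx":0,"ry":0,"rz":0},
    {"jaw":0,"tx":0,"ty":0,"tz":0.06,"rx":0,"ry":0,"rz":0},
    {"jaw":0,"tx":0,"ty":0,"tz":0.075,"rx":0,"ry":0,"rz":0},
    {"jaw":0,"tx":0,"ty":0,"tz":0.075,"rx":0,"ry":0,"rz":0},
    {"jaw":0,"tx":0,"ty":0,"tz":0.07,"rx":0,"ry":0,"rz":0},
    {"jaw":0,"tx":0,"ty":0,"tz":0.05,"rx":0,"ry":0,"rz":0},
  ],
)

```text
time_s: 19.78
eef_pos: [0.4939, 0.2043, 0.2074]
tcp_rot: [-0.19, -0.027, 0.981, -0.007]
contact_force: [0.1, 0.1, -2.4]
finger_gap: 0.131
finger_force: 59.3
```

```bash
python3 -c "
from st import *
rotto(31,76.9)"
```

```text
rot frac [-0.0246 -0.2941 -0.0837] deg 55.220923026981716 pos [0.4939 0.2043 0.2074]
```

Call:
step_arm(
  moves=[
    {"jaw":0,"tx":0.0392,"ty":-0.0444,"tz":0,"rx":-0.0025,"ry":-0.0294,"rz":-0.0084},
    {"jaw":0,"tx":0.0392,"ty":-0.0444,"tz":0,"rx":-0.0025,"ry":-0.0294,"rz":-0.0084},
    {"jaw":0,"tx":0.0392,"ty":-0.0444,"tz":0,"rx":-0.0025,"ry":-0.0294,"rz":-0.0084},
    {"jaw":0,"tx":0.0392,"ty":-0.0444,"tz":0,"rx":-0.0025,"ry":-0.0294,"rz":-0.0084},
    {"jaw":0,"tx":0.0392,"ty":-0.0444,"tz":0,"rx":-0.0025,"ry":-0.0294,"rz":-0.0084},
    {"jaw":0,"tx":0.0392,"ty":-0.0444,"tz":0,"rx":-0.0025,"ry":-0.0294,"rz":-0.0084},
    {"jaw":0,"tx":0.0392,"ty":-0.0444,"tz":0,"rx":-0.0025,"ry":-0.0294,"rz":-0.0084},
    {"jaw":0,"tx":0.0392,"ty":-0.0444,"tz":0,"rx":-0.0025,"ry":-0.0294,"rz":-0.0084},
    {"jaw":0,"tx":0.0392,"ty":-0.0444,"tz":0,"rx":-0.0025,"ry":-0.0294,"rz":-0.0084},
    {"jaw":0,"tx":0.0392,"ty":-0.0444,"tz":0,"rx":-0.0025,"ry":-0.0294,"rz":-0.0084},
  ],
)

```text
time_s: 20.62
eef_pos: [0.69, -0.019, 0.2047]
tcp_rot: [0.266, 0.111, 0.957, -0.031]
contact_force: [-0.8, 0.4, -2.5]
finger_gap: 0.131
finger_force: 59.4
```

```bash
python3 - <<'E'
from st import *
rotto(31,76.9);tcp()
f,P,K,T=grab('side');Q=(P-O)@B.T*1000
hsv=cv2.cvtColor(f,cv2.COLOR_RGB2HSV).astype(int)
m=(abs(Q[...,1]-45)<25)&(Q[...,2]>60)&(Q[...,2]<150)&(Q[...,0]>-95)&(Q[...,0]<-10)
q=Q[m]
for x in range(-95,-10,10):
    j=q[abs(q[:,0]-x-5)<5]
    if len(j)>1: print(x+5,len(j),j.mean(0).round(1))
save('s6.png',cv2.resize(f[150:270,290:430],None,fx=5,fy=5,interpolation=cv2.INTER_CUBIC))
E
```

```text
rot frac [0.0001 0.0003 0.001 ] deg 0.19097384561770958 pos [ 0.69   -0.019   0.2047]
t 20.6167 p_stand [  6.3  43.6 204.7] tooly [ 0.004  1.    -0.   ] toolz [ 0.516 -0.002 -0.857] pitch 31.1 F [-0.8  0.4 -2.5] q [-0.06  0.48  1.68 -0.2   0.45 -1.25]
-60 8 [-58.3  40.1  93.1]
-50 13 [-49.5  35.3 100.7]
-40 9 [-40.3  36.8 110.3]
-30 8 [-29.4  38.1 127.9]
-20 4 [-19.   34.5 142.6]
-10 3 [-12.6  38.  145.5]
```

View pics/s6.png

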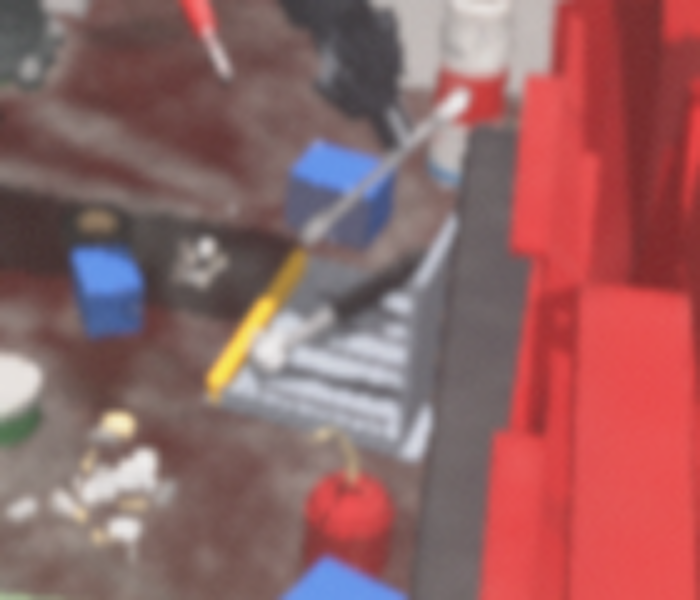

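The spanner hangs ring-down at (315,230), just inside the stop, and the ratchet below it is undisturbed. Lowering, then easing toward the stop.

Call:
step_arm(
  moves=[
    {"jaw":0,"tx":0,"ty":0,"tz":-0.04,"rx":0,"ry":0,"rz":0},
    {"jaw":0,"tx":0,"ty":0.002,"tz":-0.04,"rx":0,"ry":0,"rz":0},
    {"jaw":0,"tx":0,"ty":0,"tz":-0.03,"rx":0,"ry":0,"rz":0},
    {"jaw":0,"tx":0,"ty":0,"tz":-0.015,"rx":0,"ry":0,"rz":0},
    {"jaw":0,"tx":0,"ty":0,"tz":-0.006,"rx":0,"ry":0,"rz":0},
    {"jaw":0,"tx":0,"ty":0,"tz":-0.004,"rx":0,"ry":0,"rz":0},
    {"jaw":0,"tx":0,"ty":0,"tz":-0.002,"rx":0,"ry":0,"rz":0},
    {"jaw":0,"tx":0,"ty":0,"tz":0,"rx":0,"ry":0,"rz":0},
  ],
)

```text
time_s: 21.33
eef_pos: [0.6899, -0.0169, 0.1355]
tcp_rot: [0.264, 0.111, 0.958, -0.031]
contact_force: [0.5, 0.1, -1.9]
finger_gap: 0.127
finger_force: 59.5
```

Call:
step_arm(
  moves=[
    {"jaw":0,"tx":-0.004,"ty":0.001,"tz":0,"rx":0,"ry":0,"rz":0},
    {"jaw":0,"tx":-0.004,"ty":0.001,"tz":0,"rx":0,"ry":0,"rz":0},
    {"jaw":0,"tx":0,"ty":0,"tz":-0.002,"rx":0,"ry":0,"rz":0},
    {"jaw":0,"tx":0,"ty":0,"tz":0,"rx":0,"ry":0,"rz":0},
  ],
)

```text
time_s: 21.67
eef_pos: [0.6856, -0.0158, 0.1339]
tcp_rot: [0.264, 0.111, 0.958, -0.031]
contact_force: [1.5, -0.1, -0.5]
finger_gap: 0.129
finger_force: 59.8
```

```bash
python3 -c "
from st import *
tcp()"
```

```text
t 21.6667 p_stand [  1.3  45.7 133.9] tooly [ 0.002  1.    -0.001] toolz [ 0.512 -0.002 -0.859] pitch 30.8 F [ 1.5 -0.1 -0.5] q [-0.06  0.57  1.73 -0.29  0.32 -1.15]
```

Call:
step_arm(
  moves=[
    {"jaw":0,"tx":0.0052,"ty":-0.0012,"tz":-0.0029,"rx":0.0016,"ry":0.0068,"rz":0},
    {"jaw":0,"tx":0.0052,"ty":-0.0012,"tz":-0.0029,"rx":0.0016,"ry":0.0068,"rz":0},
    {"jaw":0,"tx":0,"ty":0,"tz":0,"rx":0,"ry":0,"rz":0},
  ],
)

```text
time_s: 21.92
eef_pos: [0.6915, -0.0172, 0.1311]
tcp_rot: [0.243, 0.111, 0.963, -0.028]
contact_force: [0.7, 0.0, -2.0]
finger_gap: 0.126
finger_force: 59.7
```

Call:
step_arm(
  moves=[
    {"jaw":0.5,"tx":0,"ty":0,"tz":0,"rx":0,"ry":0,"rz":0},
    {"jaw":0.6,"tx":0,"ty":0,"tz":0,"rx":0,"ry":0,"rz":0},
    {"jaw":0.6,"tx":0,"ty":0,"tz":0,"rx":0,"ry":0,"rz":0},
    {"jaw":0.6,"tx":0,"ty":0,"tz":0,"rx":0,"ry":0,"rz":0},
    {"jaw":0.6,"tx":-0.013,"ty":0.003,"tz":0.025,"rx":0,"ry":0,"rz":0},
    {"jaw":0.6,"tx":-0.025,"ty":0.006,"tz":0.05,"rx":0,"ry":0,"rz":0},
    {"jaw":0.6,"tx":-0.035,"ty":0.008,"tz":0.065,"rx":0,"ry":0,"rz":0},
    {"jaw":0.6,"tx":-0.035,"ty":0.008,"tz":0.065,"rx":0,"ry":0,"rz":0},
    {"jaw":0.6,"tx":-0.04,"ty":0.06,"tz":0.01,"rx":0,"ry":0,"rz":0},
    {"jaw":0.6,"tx":-0.04,"ty":0.06,"tz":0,"rx":0,"ry":0,"rz":0},
  ],
)

```text
time_s: 22.75
eef_pos: [0.597, 0.0553, 0.2414]
tcp_rot: [0.245, 0.113, 0.962, -0.028]
contact_force: [0.8, 0.7, -0.5]
finger_gap: 0.602
finger_force: 0.0
```

Call:
step_arm(
  moves=[
    {"jaw":0.6,"tx":-0.05,"ty":0.06,"tz":0,"rx":0,"ry":0,"rz":0},
    {"jaw":0.6,"tx":-0.05,"ty":0.06,"tz":0,"rx":0,"ry":0,"rz":0},
    {"jaw":0.6,"tx":-0.04,"ty":0.06,"tz":0,"rx":0,"ry":0,"rz":0},
    {"jaw":0.6,"tx":-0.02,"ty":0.04,"tz":0,"rx":0,"ry":0,"rz":0},
    {"jaw":0.6,"tx":0,"ty":0,"tz":0,"rx":0,"ry":0,"rz":0},
  ],
)

```text
time_s: 23.17
eef_pos: [0.5151, 0.1684, 0.2386]
tcp_rot: [0.243, 0.11, 0.963, -0.028]
contact_force: [0.7, 0.6, 0.6]
finger_gap: 0.596
finger_force: 0.0
```

```bash
python3 -c "
from st import *
tcp();above('f')"
```

```text
t 23.1667 p_stand [-206.4  186.5  238.6] tooly [-0.001  1.    -0.   ] toolz [ 0.474  0.    -0.88 ] pitch 28.3 F [0.7 0.6 0.6] q [ 0.35  0.22  1.95 -0.47  0.6  -0.66]
top 639
-1 -55 65 y [-60. -45. -32.] z med 37.0
-1 -35 43 y [-57. -46. -37.] z med 49.0
-1 -15 33 y [-51. -46. -39.] z med 73.0
-1 5 51 y [-53. -44. -36.] z med 100.0
-1 25 60 y [-54. -44. -34.] z med 122.0
-1 45 69 y [-54. -43. -33.] z med 143.0
-1 65 29 y [-54. -44. -33.] z med 158.0
1 -55 54 y [34. 46. 61.] z med 29.0
1 -35 32 y [41. 47. 53.] z med 51.0
1 -15 33 y [41. 47. 53.] z med 74.0
1 5 35 y [41. 47. 54.] z med 95.0
1 25 37 y [41. 47. 53.] z med 120.0
1 45 58 y [34. 46. 59.] z med 148.0
1 65 40 y [31. 45. 63.] z med 156.0
side 293
-1 -55 39 y [-64. -58. -39.] z med 37.0
-1 -35 25 y [-59. -53. -46.] z med 49.0
-1 -15 20 y [-55. -51. -46.] z med 73.0
-1 5 27 y [-56. -52. -42.] z med 95.0
-1 25 34 y [-59. -53. -42.] z med 116.0
-1 45 37 y [-57. -53. -44.] z med 139.0
-1 65 18 y [-56. -52. -43.] z med 155.0
1 -55 19 y [25. 36. 58.] z med 30.0
1 -35 14 y [38. 43. 90.] z med 50.0
1 -15 12 y [36. 41. 66.] z med 76.0
1 5 12 y [39. 42. 47.] z med 99.0
1 25 14 y [37. 43. 90.] z med 118.0
1 45 13 y [29. 36. 48.] z med 150.0
1 65 9 y [28. 32. 49.] z med 163.0
```

View pics/fside.png

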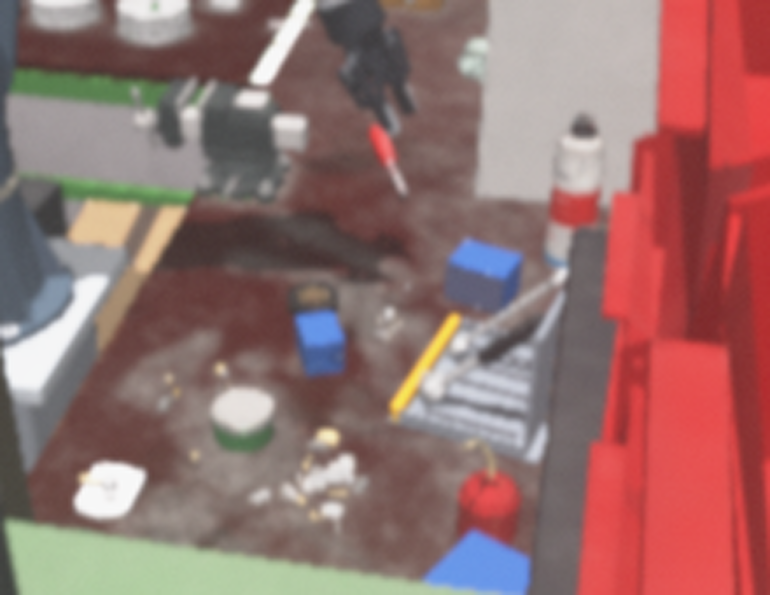

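View pics/ftop.png

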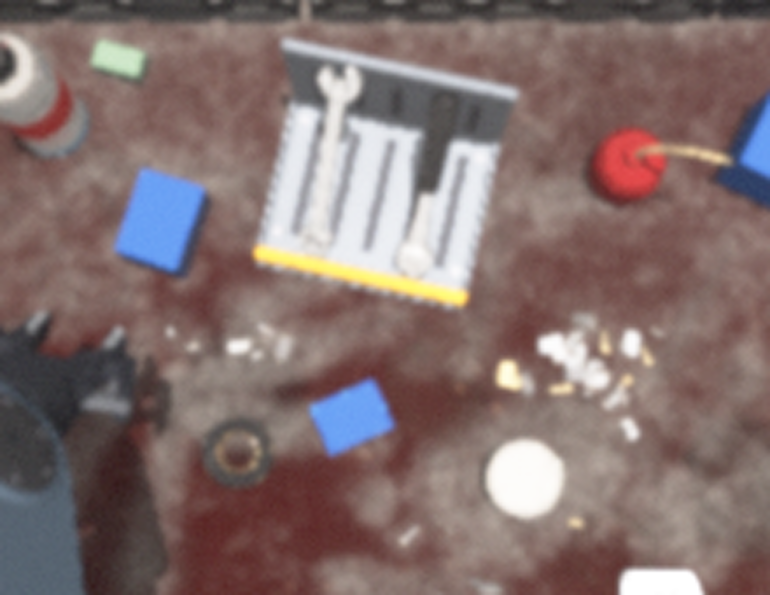

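The top view shows both tools side by side on the stand, well apart, and the carton upright at (160,220). I'll check how close the feet are to the stop.

```bash
python3 - <<'E'
from st import *
fs=[grab('top') for _ in range(8)]
f=np.mean([a[0] for a in fs],0);P=np.nanmean([a[1] for a in fs],0);Q=(P-O)@B.T*1000
K,T=fs[0][2:]
for y in(-46,46):
    print('y',y)
    pts=[(x,26.) for x in range(-94,-73,3)]+[(x,22.) for x in range(-74,-40,3)]
    for x,z in pts:
        w=O+B.T@(np.array([x,y,z])/1000);c=T[:3,:3].T@(w-T[:3,3])
        u=K[0,2]+K[0,0]*c[0]/-c[2];v=K[1,2]-K[1,1]*c[1]/-c[2]
        col=[cv2.getRectSubPix(f[...,i].astype(np.float32),(1,1),(u,v))[0,0] for i in range(3)]
        print(x,(round(u,1),round(v,1)),np.round(col),Q[int(round(v)),int(round(u))].round())
    m=(abs(Q[...,1]-y)<9)&(Q[...,2]>55)&(Q[...,2]<150)&(Q[...,0]>-40)&(Q[...,0]<60);q=Q[m];k=np.polyfit(q[:,0],q[:,2],1);print('fit',k,np.degrees(np.arctan(k[0])))
m=(Q[...,2]>40)&(Q[...,2]<150)&(abs(Q[...,1])<20)&(Q[...,0]>40)&(Q[...,0]<90);print('wall x',np.percentile(Q[m][:,0],[10,50,90]))
m=(Q[...,2]>0)&(Q[...,2]<14)&(abs(Q[...,1])<20)&(abs(Q[...,0])<50);print('base z',np.median(Q[m][:,2]))
E
```

```text
y -46
-94 (np.float64(334.8), np.float64(195.6)) [137. 115. 110.] [-92. -47.  -0.]
-91 (np.float64(335.0), np.float64(194.7)) [159. 141. 131.] [-89. -46.  -0.]
-88 (np.float64(335.3), np.float64(193.8)) [198. 174. 139.] [-86. -45.   6.]
-85 (np.float64(335.5), np.float64(192.9)) [242. 212. 128.] [-85. -45.  23.]
-82 (np.float64(335.7), np.float64(192.0)) [255. 242. 119.] [-82. -47.  26.]
-79 (np.float64(335.9), np.float64(191.1)) [255. 248. 122.] [-79. -46.  26.]
-76 (np.float64(336.1), np.float64(190.2)) [255. 245. 134.] [-75. -46.  26.]
-74 (np.float64(336.2), np.float64(189.8)) [253. 240. 145.] [-75. -46.  26.]
-71 (np.float64(336.4), np.float64(188.9)) [244. 226. 179.] [-69. -45.   6.]
-68 (np.float64(336.6), np.float64(188.0)) [232. 224. 212.] [-70. -47.  37.]
-65 (np.float64(336.8), np.float64(187.1)) [235. 230. 226.] [-67. -47.  41.]
-62 (np.float64(337.1), np.float64(186.2)) [238. 234. 230.] [-64. -46.  41.]
-59 (np.float64(337.3), np.float64(185.3)) [238. 234. 231.] [-61. -45.  39.]
-56 (np.float64(337.5), np.float64(184.5)) [239. 235. 232.] [-57. -44.  36.]
-53 (np.float64(
[... 1302 characters left out ...]
64(179.9)) [223. 220. 217.] [-61.  46.  11.]
-59 (np.float64(309.9), np.float64(179.0)) [214. 210. 207.] [-59.  45.  24.]
-56 (np.float64(310.1), np.float64(178.1)) [218. 215. 212.] [-56.  46.  25.]
-53 (np.float64(310.3), np.float64(177.2)) [227. 224. 222.] [-54.  46.  33.]
-50 (np.float64(310.5), np.float64(176.3)) [233. 231. 228.] [-50.  44.  34.]
-47 (np.float64(310.7), np.float64(175.5)) [233. 231. 228.] [-48.  44.  37.]
-44 (np.float64(310.9), np.float64(174.6)) [231. 228. 225.] [-48.  44.  37.]
-41 (np.float64(311.2), np.float64(173.7)) [229. 226. 224.] [-45.  45.  40.]
fit [ 1.15579892 90.774506  ] 49.1335618392493
wall x [70.77618911 71.11563658 71.46412782]
base z 6.077808226680318
```

```bash
python3 - <<'E'
from st import *
for n in('top','side'):
    fs=[grab(n) for _ in range(8)];A=np.array([a[1] for a in fs]);P=np.median(A,0);Q=(P-O)@B.T*1000
    th=np.radians(48.6);a=np.array([np.cos(th),0,np.sin(th)]);nn=np.array([-np.sin(th),0,np.cos(th)])
    D=Q-np.array([-66.7,0,13.3])
    al=D@a;no=D@nn;m=(abs(Q[...,1]+46)<22)&(Q[...,2]>12)&(no>-14)&(no<30)&(al>-8)&(al<200)&(Q[...,0]<68)&(Q[...,0]>-74)
    print(n)
    for s in range(-8,200,8):
        k=m&(al>=s)&(al<s+8)
        if k.sum(): print(s+4,sorted(zip(Q[k][:,1].round().astype(int).tolist(),no[k].round().astype(int).tolist())))
E
```

```text
top
4 [(-65, 13), (-52, 11), (-51, 12), (-48, 13), (-41, 8)]
12 [(-59, 8), (-57, 10), (-56, 7), (-53, 7), (-53, 8), (-44, 18), (-40, 9), (-39, 8), (-37, 9), (-36, 8), (-33, 7), (-32, 8)]
20 [(-62, -9), (-62, -9), (-61, 6), (-61, 6), (-58, 8), (-58, 8), (-55, 8), (-54, 7), (-52, 8), (-51, 7), (-50, 18), (-50, 18), (-49, 15), (-47, 17), (-47, 19), (-46, 17), (-45, 13), (-44, 8), (-43, 18), (-43, 19), (-42, 13), (-41, 8), (-39, 8), (-38, 9), (-36, 8), (-35, 8), (-32, 7), (-31, 6), (-29, -3)]
28 [(-60, 6), (-59, -1), (-59, 4), (-58, -4), (-57, -9), (-57, 8), (-56, 7), (-55, -2), (-55, 4), (-54, 7), (-53, 8), (-51, 6), (-50, 7), (-48, 12), (-47, 8), (-47, 8), (-44, 7), (-40, 7), (-40, 8), (-37, 7), (-37, 9), (-36, 4), (-35, 0), (-34, -5), (-34, 8), (-33, 3), (-33, 6), (-32, -3), (-31, -9), (-30, 4)]
36 [(-54, 0), (-52, 3), (-52, 5), (-51, 1), (-49, 8), (-48, 1), (-48, 5), (-46, 8), (-45, 1), (-45, 4), (-43, 9), (-42, 5), (-41, 1), (-39, 6), (-38, 0), (-38, 3)]
44 [(-53, 0), (-53, 1), (-50, 2), (-49, 1), (-47, 2), (-46, 1), (-44, 2), (-43, 3), (-42, 1), (-40, 1), (-39, 1), (-37, 0)]
52 [(-
[... 4274 characters left out ...]

148 [(-57, -7), (-56, -1), (-56, 4), (-55, -5), (-55, 0), (-55, 2), (-54, -10), (-50, -13), (-50, 6), (-46, 6)]
156 [(-56, -8), (-56, -4), (-54, -6), (-54, -3), (-54, -1), (-53, 2), (-52, 4), (-51, 5), (-40, 5)]
164 [(-57, -4), (-55, -7), (-55, -2), (-55, 1), (-55, 2), (-55, 4), (-54, -9), (-53, -11), (-47, 5), (-44, 5)]
172 [(-56, -3), (-55, -6), (-55, -2), (-55, 5), (-54, 0), (-53, 2), (-51, -12), (-51, 5), (-40, 6)]
180 [(-57, -7), (-57, -1), (-55, -10), (-55, 1), (-54, -7), (-54, 4), (-53, 1), (-47, 5), (-42, 5)]
188 [(-56, -5), (-54, -9), (-54, -2), (-53, 3), (-52, 4), (-51, 0), (-50, 5), (-37, 5)]
196 [(-52, -5), (-50, -2), (-49, 3), (-48, 0), (-47, -2), (-45, 5), (-42, 2), (-40, -1)]
```

The feet sit at the stop within a pixel (about 3 mm). Both tools lean at about 49°, matching the geometry, with their tips on the back plate. Handing in.

```bash
python3 -c "
from plant import manip
print(manip.sign_off())"
```

```text
the job is handed in; nothing more can be done
None
```

The job is handed in at about 24 s of the 72 s. The carton stands upright on the bench, and the ratchet (head down) and spanner (ring down) lean side by side, apart, on the back plate; their feet look to be at the stop, but the cameras resolve that gap only to about 3 mm.

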